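Load a pack into the battery charging box

TASK

Put the orange battery pack away in the empty, cork-floored bay of the charging box: raise the red lid by the bar at its side until it stands nearly upright, swing the stay arm in fully under it so that it cannot drop on you, and set the pack down gently, the same way up as it lies now, flat on the cork. Then swing the stay fully back out and lower the lid gently until it is shut. Leave the blue pack and the grey pack where they are.

Things in the scene. Friction and masses are not known exactly. Their poses are not given: they have to be found in the camera images.
- box: Grey steel box fixed to the table, 180 (x) by 270 (y) by 85 mm high, walls and floor 4 mm. Origin under its centre on the table; x points from the front (robot's side) to the hinge side, y to its left. A 4 mm partition at y = -14 mm, its top 54 mm above the table, makes two bays: left (+y) 141 mm wide, 172 mm in x, cork floor, empty; right, 117 mm wide, black floor, holds the grey pack.
- bay (a point): Centre of the cork floor of the empty bay, 4 mm above the table, 60.5 mm to the left of the box's centre. Its axes are the box's.
- lid (a joint): Red lid's angle: 0 shut, 1.55 fully open (upright). Plate 200 (hinge to front edge) x 270 x 5 mm, 0.3 kg, its middle 2.7 mm proud on top; it overhangs the box's front by 20 mm, no other side. Raised by its lifting bar (3 to 5 N), no latch. Damped, slightly stiff hinge: above about 1.25 rad it stays, lower it sinks slowly by itself (up to about 0.6 rad/s near shut).
- lid_hinge (a point): Middle of the lid's hinge line, at the rear top edge of the box, 86 mm above the table. The hinge line runs along the box's y.
- lid_bar (a point): Middle of the free part of the lid's lifting bar, a steel rod of 12 mm diameter that sticks out 52 mm from the lid's left (+y) edge near the front, level and parallel to the hinge, 180 mm from it (moves with the lid). Free all round; 88 mm above the table when shut, about 265 mm when open. This point is 25 mm out from the lid's edge.
- stay (a joint): Angle of the stay, a level metal swivel arm on a post right (-y) of the box: 0 parked (arm points to the box's -x, clear of the lid), 1.57 in (a quarter turn clockwise from above; arm points to +y, under the open lid). Stops at both ends, stays where left. Arm 75 mm long, 16 wide, top 195 mm above the table. When in, it holds the lid above about 1.2 rad; it passes in only with the lid above 1.25.
- stay_pivot (a point): On the stay's vertical axis (box x = 40, y = -170 mm), 195 mm above the table, on top of the stay.
- stay_pin (a point): Yellow upright pin to push the stay by (about 0.8 N): 18 mm diameter, 189 to 244 mm above the table, at the end of a 12 mm thick tail, 55 mm from the pivot; this point is on its axis at 233 mm. Seen from above in the box's frame the tail points to 280 deg (right, -y) when parked and 190 deg (front, -x) when in.
- pack_mid (a point): Centre of the orange battery pack, 100 (its x) by 45 (its y) by 28 mm (z up), 0.15 to 0.3 kg, with a black band near one end and a small yellow socket, 6 mm proud, on the other end; lies on the table to the left of the box, its centre 14 mm up.
- blue_pack_mid (a point): Centre of a blue pack of the same size, lying on the table near the orange one (their places may be swapped). To be left alone.
- box_pack_mid (a point): Centre of the grey pack of the same size in the box's right bay. To be left alone.
There are look-alikes about, which are no part of the job. Of the things shaped like the part that bears pack_mid, the orange one is meant.

How it is judged:
By the outcome, as a careful person would: the job done as asked, in the order asked, and still so for the second after the job is handed in, with the robot touching nothing.
It also fails if it takes over 72 s, if anything falls off the work surface, if the arm or the gripper's body presses on something with over 40 N, if the wrist force passes 120 N, or if a joint passes its speed limit or range.

ROBOT

A 6-joint arm with a two-finger parallel gripper is mounted at the origin on the work surface. World frame = base frame: x ahead of the robot, y to its left, z up, the work surface at z = 0. Lengths are in m, angles in rad, forces in N, time in s.
With the tool pointing down it reaches from about 0.4 to 0.925 m from the base axis. Payload 12.5 kg.
Tool frame: the origin (TCP) lies at the very end of the fingers, on their centre line; the grasp point (between the pads) lies ctrl.grip_depth behind it (ctrl.grip_depth is the distance from the TCP to the grasp point, in m); y points along the fingers, x is the direction in which the jaws open and shut, and the axes are right-handed (so a half turn about y gives the same grasp; the last joint's range is limited). The gripper opens to 95 mm and grips with 3 to 60 N. Pads are 20 mm wide; open, the fingers measure 119 mm over their backs; the gripper's body (75 mm by 180 mm) begins 59 mm behind the grasp point.
Start: joints at [0.999, 0.491, 1.559, -0, 1.092, -0.106], TCP at [0.281, 0.558, 0.215] pointing down, gripper open.
Joint ranges: [-3.1, 3.1], [-0.84, 2.19], [0.05, 2.79], [-1.13, 4.28], [0.06, 2.93], [-2.69, 2.69]. Speed limits (rad/s): [2.22, 2.22, 2.79, 3.14, 3.14, 3.14].

INTERFACE

Orientations are given as a rotation vector (axis times angle).
In Python, from cell import ctrl gives the robot as it stands.
- The arm moves only by the tool step_arm, never from a script. Its argument "steps" is a list of rows, each an object of numbers: "tx", "ty", "tz": the shift along the world's x, y, z in m; "rx", "ry", "rz": the turn, a rotation vector about the world's x, y, z in rad. In form: [{"tx": .., "ty": .., "tz": .., "rx": .., "ry": .., "rz": ..}, ...]. A call has 1 to 5 rows; each row is the pose to reach, as a shift and turn from the pose commanded when the call began; what a row does not reach only later rows make up. A row lasts 1/8 s, in which the tool goes at most 62.5 mm and 10.7 degrees, less where a joint would pass 70% of its speed; a pose out of reach is approached as far as the arm can. A call with a gripper value outside its range is refused whole. "claw" is the finger opening in m, from 0 to 0.0951, set as the call begins (left out, the last holds). The fingers move at their own pace and stop on an object; the grip force is fixed at half the most. Time passes only in rows, so rows that repeat a pose let the fingers close. It gives the time, the measured TCP pose, the force and the opening at its end, in the units of the state.
- ctrl.read_state(): the state, without advancing time (a new reading comes with each control period).
- ctrl.capture(name): name is "side" or "top"; returns (picture, depth): 420x560x3 uint8, red, green, blue; 420x560 float32, m along the optical axis (not along the pixel's ray), 0 where there is no reading.
- ctrl.camera_info(name): a dict with "mtx" (3x3 intrinsics, pixels), "world_from_camera" (4x4, takes a point from camera to world coordinates). Camera axes: x right, y up, looking along -z (the intrinsics and any distortion apply to the point x, -y, -z); pixel columns grow to the right and rows downward; lengths in m; the calibration is good to about 2 mm. A picture is of the moment at which its call begins. camera_info takes no time and is no camera call.
- ctrl.close_job(): hands the job in, once; it reports no verdict.
The state is a dict: "time_s": time; "qpos": joint angles; "qvel": joint speeds; "joint_torque": joint torques, N m; "tool_pos": TCP position; "eef_rot": TCP orientation; "force": force on the tool from outside, world axes, zero at the start; "torque": the same for the moment, N m; "gripper_width": finger opening in m.
Only numpy, scipy, OpenCV 4.12 (cv2) and the standard library are available. Lean on these libraries where they do the work, as an engineer would, in place of code of your own. Each camera call takes 0.05 s, during which the arm holds its last target.

## Working session

There is one attempt and no reset: what is moved stays moved. The work goes in short steps, Python scripts to look and compute and a tool call to move; the robot and the scene stay as the last step left them, time stands still between calls to the robot, and variables do not carry over. Pictures are saved under pics/ and viewed, and the job is handed in when it is done.

Besides the shell and the picture viewer there is one more tool, called after "Call:" as name(argument=value, ...), one argument or row to a line, values as JSON. step_arm: Moves the arm, as the interface text tells. Its arguments: {"type":"object","properties":{"steps":{"type":"array"},"claw":{"type":"number"}},"required":["steps"]}

```bash
ls; mkdir -p pics; python3 - <<'E'
from cell import ctrl
import cv2,numpy as np
np.set_printoptions(precision=4,suppress=True)
print(ctrl.read_state(), ctrl.grip_depth)
for n in("top","side"):
    p,d=ctrl.capture(n); np.savez(f"/tmp/{n}0.npz",p=p,d=d)
    cv2.imwrite(f"pics/{n}0.png",p[:,:,::-1]); i=ctrl.camera_info(n); print(i)
E
```

```text
pics
{'time_s': 0.0, 'qpos': array([ 0.9994,  0.4916,  1.5595, -0.    ,  1.0917, -0.1056]), 'qvel': array([-0.0005,  0.0016,  0.0003,  0.0003, -0.0021,  0.001 ]), 'joint_torque': array([  0.0012, -61.2655, -25.8189,   0.0693,   0.0482,  -0.0001]), 'tool_pos': array([0.2806, 0.5582, 0.214 ]), 'eef_rot': array([-1.3948, -0.8589,  0.8605]), 'force': array([-0.1801, -0.1687,  0.2455]), 'torque': array([0.0065, 0.0197, 0.0024]), 'gripper_width': 0.09476807239183745} 0.0188
{'mtx': array([[448.3259,   0.    , 274.7881],
       [  0.    , 448.3259, 214.3686],
       [  0.    ,   0.    ,   1.    ]]), 'world_from_camera': array([[ 0.0061,  0.9891, -0.1472,  0.3259],
       [-1.    ,  0.0063,  0.0006,  0.036 ],
       [ 0.0015,  0.1472,  0.9891,  1.3078],
       [ 0.    ,  0.    ,  0.    ,  1.    ]])}
{'mtx': array([[539.9463,   0.    , 279.0707],
       [  0.    , 539.9463, 205.8312],
       [  0.    ,   0.    ,   1.    ]]), 'world_from_camera': array([[ 0.9576,  0.1359, -0.2539,  0.1995],
       [-0.2878,  0.4878, -0.8242, -0.9391],
       [ 0.0119,  0.8623,  0.5062,  0.7592],
       [ 0.    ,  0.    ,  0.    ,  1.    ]])}
```

View pics/top0.png

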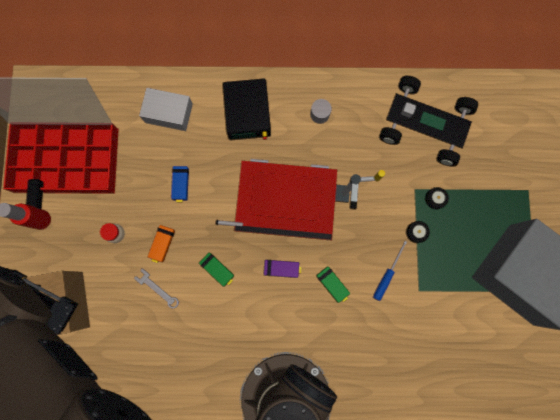

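View pics/side0.png

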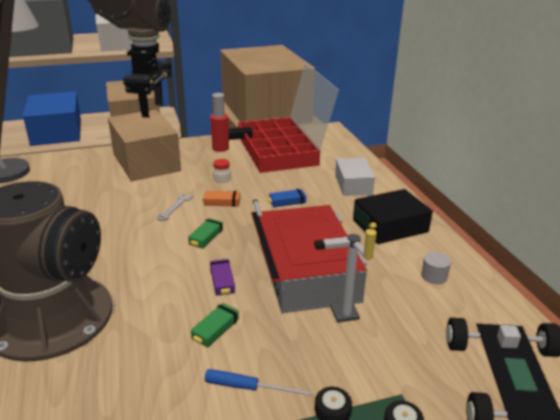

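Top view: red lid spans about (237,162)–(337,238) px, with its bar at (229,223). The stay post is at (356,182) and the pin at (379,175). The orange pack is at (161,244), blue at (180,184). Next I measure these.

```bash
cat > h.py <<'E'
import numpy as np,cv2
from cell import ctrl
np.set_printoptions(precision=4,suppress=True)
def cap(n,tag):
    p,d=ctrl.capture(n); cv2.imwrite(f"pics/{n}{tag}.png",p[:,:,::-1]); np.savez(f"/tmp/{n}{tag}.npz",p=p,d=d); return p,d
def load(n,tag):
    z=np.load(f"/tmp/{n}{tag}.npz"); return z['p'],z['d']
def ray(n,uv):
    i=ctrl.camera_info(n);K=i['mtx'];T=i['world_from_camera']
    uv=np.atleast_2d(np.asarray(uv,float))
    c=np.c_[(uv[:,0]-K[0,2])/K[0,0],-(uv[:,1]-K[1,2])/K[1,1],-np.ones(len(uv))]
    return T[:3,3],c@T[:3,:3].T
def onplane(n,uv,z):
    o,r=ray(n,uv); return o+r*((z-o[2])/r[:,2])[:,None]
def dep(n,uv,d):
    o,r=ray(n,uv); uv=np.atleast_2d(uv).astype(int)
    return o+r*d[uv[:,1],uv[:,0]][:,None]
def proj(n,P):
    i=ctrl.camera_info(n);K=i['mtx'];T=np.linalg.inv(i['world_from_camera'])
    c=np.atleast_2d(P)@T[:3,:3].T+T[:3,3]
    return np.c_[K[0,0]*c[:,0]/-c[:,2]+K[0,2],K[1,1]*-c[:,1]/-c[:,2]+K[1,2]]
def tri(uvt,uvs):
    o1,r1=ray('top',uvt);o2,r2=ray('side',uvs);r1=r1[0];r2=r2[0]
    A=np.c_[r1,-r2];s=np.linalg.lstsq(A,o2-o1,rcond=None)[0]
    a=o1+s[0]*r1;b=o2+s[1]*r2;return (a+b)/2,np.linalg.norm(a-b)
def blob(p,lo,hi,box=None):
    h=cv2.cvtColor(p,cv2.COLOR_RGB2HSV);m=cv2.inRange(h,np.array(lo),np.array(hi))
    if box: 
        k=np.zeros_like(m);x0,y0,x1,y1=box;k[y0:y1,x0:x1]=255;m&=k
    return m
def big(m):
    c,_=cv2.findContours(m,cv2.RETR_EXTERNAL,cv2.CHAIN_APPROX_NONE);return max(c,key=cv2.contourArea)
E
cat > a.py <<'E'
from h import *
p,d=load('top','0')
for nm,z,b in (("lid",0.089,(225,150,345,245)),):
    m=blob(p,(0,150,60),(8,255,255),b); m|=blob(p,(172,150,60),(180,255,255),b)
    m=cv2.morphologyEx(m,cv2.MORPH_OPEN,np.ones((3,3),np.uint8))
    c=big(m); W=onplane('top',c[:,0,:],z)[:,:2]
    r=cv2.minAreaRect((W*1000).astype(np.float32)); print(nm,r); print(cv2.boxPoints(r))
    # edge angles
    dd=dep('top',c[:,0,:],d)
    ys,xs=np.nonzero(cv2.erode(m,np.ones((7,7)))); Q=dep('top',np.c_[xs,ys],d); print('z lid',np.median(Q[:,2]))
for nm,b,lo,hi in (("or",(135,215,185,270),(5,170,90),(18,255,255)),("blue",(165,160,195,205),(100,120,60),(130,255,255))):
    # whole pack = not wood: orange + black + yellow
    m=blob(p,lo,hi,b); c=big(m)
    ys,xs=np.nonzero(m); Q=dep('top',np.c_[xs,ys],d); print(nm,'z',np.median(Q[:,2]),np.median(Q,0))
    r=cv2.minAreaRect((onplane('top',c[:,0,:],.028)[:,:2]*1000).astype(np.float32)); print(r,cv2.boxPoints(r).round(1).tolist())
crop=p[130:275,130:400]; cv2.imwrite('pics/c0.png',cv2.resize(crop,None,fx=2.9,fy=2.9,interpolation=cv2.INTER_CUBIC)[:,:,::-1])
crop=p[215:270,135:190]; cv2.imwrite('pics/c1.png',cv2.resize(crop,None,fx=10,fy=10,interpolation=cv2.INTER_CUBIC)[:,:,::-1])
s,_=load('side','0'); crop=s[170:330,180:400]; cv2.imwrite('pics/c2.png',cv2.resize(crop,None,fx=3.6,fy=3.6,interpolation=cv2.INTER_CUBIC)[:,:,::-1])
E
python3 a.py
```

```text
lid ((556.9890747070312, 4.57000732421875), (268.8316955566406, 183.2397003173828), 85.03278350830078)
[[ 454.0748 -121.4081]
 [ 636.6263 -137.274 ]
 [ 659.9033  130.5481]
 [ 477.3518  146.414 ]]
z lid 0.09166755886605005
or z 0.02750808658012338 [0.426  0.3613 0.0275]
((422.1207275390625, 363.40032958984375), (49.32560729980469, 81.22227478027344), 71.57814025878906) [[375.79998779296875, 352.79998779296875], [452.8999938964844, 327.20001220703125], [468.3999938964844, 374.0], [391.3999938964844, 399.6000061035156]]
blue z 0.027823756519823384 [0.6036 0.3137 0.0278]
((599.73095703125, 313.553955078125), (80.28868103027344, 43.98561477661133), 0.37259775400161743) [[559.4000244140625, 335.29998779296875], [559.7000122070312, 291.29998779296875], [640.0, 291.79998779296875], [639.7000122070312, 335.79998779296875]]
```

```bash
ls pics
```

```text
c0.png
c1.png
c2.png
side0.png
top0.png
```

View pics/c0.png

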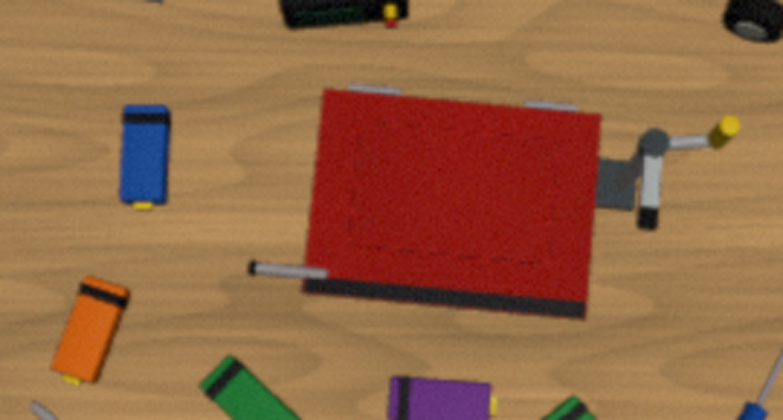

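View pics/c1.png

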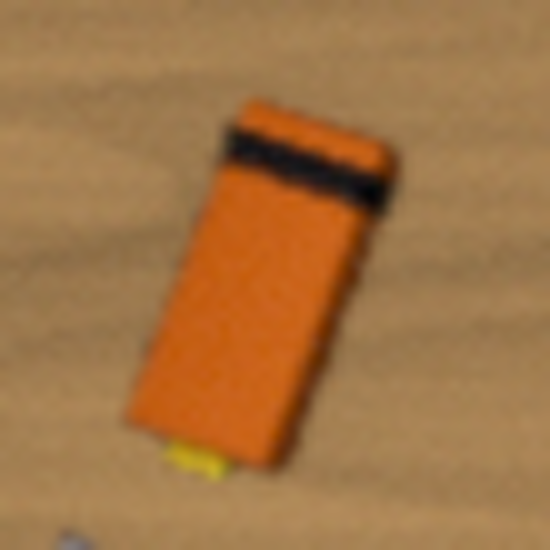

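View pics/c2.png

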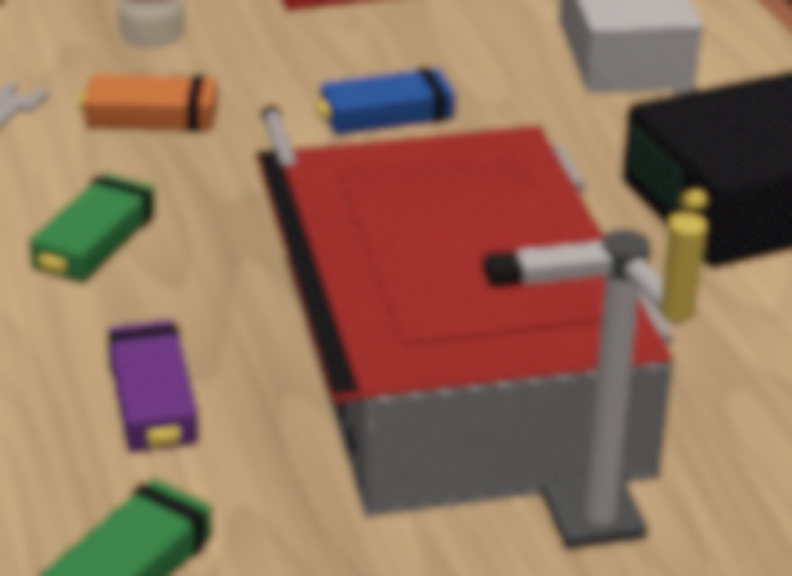

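```bash
cat > b.py <<'E'
from h import *
p,d=load('top','0')
vv,uu=np.mgrid[0:420,0:560]
Q=dep('top',np.c_[uu.ravel(),vv.ravel()],d).reshape(420,560,3)
def rect(zlo,zhi,b,z):
    m=((Q[:,:,2]>zlo)&(Q[:,:,2]<zhi)&(d>0)).astype(np.uint8)*255
    k=np.zeros_like(m);x0,y0,x1,y1=b;k[y0:y1,x0:x1]=255;m&=k
    m=cv2.morphologyEx(m,cv2.MORPH_OPEN,np.ones((3,3),np.uint8))
    c=big(m); r=cv2.minAreaRect((onplane('top',c[:,0,:],z)[:,:2]*1000).astype(np.float32))
    ys,xs=np.nonzero(m); print(r,cv2.boxPoints(r).round(1).tolist(), 'mean',np.mean(Q[ys,xs],0)); return m
rect(.075,.105,(232,150,345,245),.089)
rect(.021,.04,(135,215,190,270),.028)
rect(.021,.04,(165,160,195,205),.028)
for c in [(323,90),(600,115),(585,318),(303,293)]:
    print(c,onplane('top',(c[0]/2.9+130-.5,c[1]/2.9+130-.5),.0885))
print('bar tip,root',onplane('top',[(252/2.9+129.5,267/2.9+129.5),(305/2.9+129.5,271/2.9+129.5)],.088))
print('post',onplane('top',(653/2.9+129.5,142/2.9+129.5),.2),'pin',onplane('top',(729/2.9+129.5,126/2.9+129.5),.244))
print('pack c1', onplane('top',[(135+x/10-.5,215+y/10-.5) for x,y in((247,97),(397,147),(128,420))],.028))
E
python3 b.py
```

```text
((552.6575317382812, 8.409133911132812), (275.12420654296875, 207.39071655273438), 84.94683074951172) [[437.20001220703125, -119.5], [643.7999877929688, -137.8000030517578], [668.0999755859375, 136.3000030517578], [461.5, 154.60000610351562]] mean [0.5484 0.0062 0.0913]
((431.275146484375, 362.03643798828125), (46.56108856201172, 99.25062561035156), 71.10480499267578) [[376.79998779296875, 356.1000061035156], [470.70001220703125, 323.8999938964844], [485.79998779296875, 368.0], [391.8999938964844, 400.1000061035156]] mean [0.4313 0.3626 0.0279]
((608.8170166015625, 315.62921142578125), (45.53486633300781, 98.63871765136719), 89.67317199707031) [[559.4000244140625, 293.1000061035156], [658.0, 292.6000061035156], [658.2999877929688, 338.1000061035156], [559.5999755859375, 338.70001220703125]] mean [0.6097 0.3154 0.0279]
(323, 90) [[0.659  0.1312 0.0885]]
(600, 115) [[ 0.636  -0.1359  0.0885]]
(585, 318) [[ 0.4399 -0.119   0.0885]]
(303, 293) [[0.4619 0.1466 0.0885]]
bar tip,root [[0.4864 0.1954 0.088 ]
 [0.4829 0.1452 0.088 ]]
post [[ 0.5838 -0.1661  0.2   ]] pin [[ 0.5877 -0.2221  0.244 ]]
pack c1 [[0.4856 0.3675 0.028 ]
 [0.4714 0.3238 0.028 ]
 [0.3928 0.3972 0.028 ]]
```

```bash
cat > st.py <<'E'
from h import *
from scipy.spatial.transform import Rotation as R
def st():
    s=ctrl.read_state();M=R.from_rotvec(s['eef_rot']).as_matrix()
    a=np.degrees(np.arctan2(M[1,0],M[0,0]))
    print('t',round(s['time_s'],2),'tcp',s['tool_pos'],'jaw x ang',a.round(2),'y',M[:,1],'F',s['force'],'w',round(s['gripper_width'],4)); return s,M
C=np.array([.559,.005]);yaw=-.087
X=np.array([np.cos(yaw),np.sin(yaw)]);Y=np.array([-X[1],X[0]])
def bx(x,y): return C+x*X+y*Y
if __name__=='__main__':
    s,M=st(); print(M)
    print('bar',bx(-.09,.163),'bay',bx(-.012,.0605),'pivot',bx(.04,-.17))
    g=bx(-.09,.163)
    print('q6 limits', s['qpos'][5])
E
python3 st.py
```

```text
t 0.1 tcp [0.2806 0.5583 0.2141] jaw x ang 63.31 y [-0.0005 -0.0008 -1.    ] F [-0.2518  0.1496  0.2776] w 0.0949
[[ 0.4492 -0.0005 -0.8934]
 [ 0.8934 -0.0008  0.4492]
 [-0.0009 -1.      0.0001]]
bar [0.4835 0.1752] bay [0.5523 0.0663] pivot [ 0.5841 -0.1678]
q6 limits -0.10560373089996439
```

Call:
step_arm(
  steps=[
    {"tx":0.02,"ty":-0.04,"rz":-0.12},
    {"tx":0.04,"ty":-0.08,"rz":-0.24},
    {"tx":0.06,"ty":-0.12,"rz":-0.36},
    {"tx":0.08,"ty":-0.16,"rz":-0.48},
    {"tx":0.1,"ty":-0.2,"rz":-0.6},
  ],
)

```text
invalid input at $.steps[0]: expected keys tx, ty, tz, rx, ry, rz
```

Call:
step_arm(
  steps=[
    {"tx":0.02,"ty":-0.04,"rz":-0.12},
    {"tx":0.04,"ty":-0.08,"rz":-0.24,"tz":-0.01},
    {"tx":0.06,"ty":-0.12,"rz":-0.36,"tz":-0.02},
    {"tx":0.08,"ty":-0.16,"rz":-0.48,"tz":-0.03},
    {"tx":0.104,"ty":-0.183,"rz":-0.595,"tz":-0.04},
  ],
)

```text
invalid input at $.steps[0]: expected keys tx, ty, tz, rx, ry, rz
```

Call:
step_arm(
  steps=[
    {},
    {},
  ],
)

```text
invalid input at $.steps[0]: expected keys tx, ty, tz, rx, ry, rz
```

```bash
python3 - <<'E'
from st import *
st(); 
for n in ('top','side'):
    p,d=cap(n,'1')
crop=load('top','1')[0][170:270,190:330]; cv2.imwrite('pics/c3.png',cv2.resize(crop,None,fx=5,fy=5,interpolation=cv2.INTER_CUBIC)[:,:,::-1])
crop=load('side','1')[0][110:300,190:400]; cv2.imwrite('pics/c4.png',cv2.resize(crop,None,fx=3,fy=3,interpolation=cv2.INTER_CUBIC)[:,:,::-1])
E
```

```text
t 0.1 tcp [0.2806 0.5583 0.2141] jaw x ang 63.31 y [-0.0005 -0.0008 -1.    ] F [-0.2518  0.1496  0.2776] w 0.0949
```

All keys are required in every row.

Call:
step_arm(
  steps=[
    {"tx":0.02,"ty":-0.04,"tz":0,"rx":0,"ry":0,"rz":-0.12},
    {"tx":0.04,"ty":-0.08,"tz":0,"rx":0,"ry":0,"rz":-0.24},
    {"tx":0.06,"ty":-0.12,"tz":0,"rx":0,"ry":0,"rz":-0.36},
    {"tx":0.08,"ty":-0.16,"tz":0,"rx":0,"ry":0,"rz":-0.48},
    {"tx":0.1,"ty":-0.2,"tz":0,"rx":0,"ry":0,"rz":-0.6},
  ],
)

```text
time_s: 0.82
tool_pos: [0.3812, 0.3571, 0.2146]
eef_rot: [-1.535, -0.393, 0.393]
force: [0.9, 0.7, -0.2]
gripper_width: 0.0951
```

Call:
step_arm(
  steps=[
    {"tx":0.02,"ty":-0.04,"tz":0,"rx":0,"ry":0,"rz":-0.12},
    {"tx":0.04,"ty":-0.08,"tz":-0.01,"rx":0,"ry":0,"rz":-0.24},
    {"tx":0.06,"ty":-0.12,"tz":-0.02,"rx":0,"ry":0,"rz":-0.36},
    {"tx":0.08,"ty":-0.16,"tz":-0.03,"rx":0,"ry":0,"rz":-0.48},
    {"tx":0.104,"ty":-0.183,"tz":-0.04,"rx":0,"ry":0,"rz":-0.592},
  ],
)

```text
time_s: 1.45
tool_pos: [0.4851, 0.1737, 0.1745]
eef_rot: [-1.57, 0.072, -0.072]
force: [0.2, -0.2, -0.1]
gripper_width: 0.0954
```

Call:
step_arm(
  steps=[
    {"tx":0,"ty":0,"tz":0,"rx":0,"ry":0,"rz":0},
    {"tx":0,"ty":0,"tz":0,"rx":0,"ry":0,"rz":0},
  ],
  claw=0.06,
)

```text
time_s: 1.7
tool_pos: [0.4843, 0.1757, 0.1747]
eef_rot: [-1.57, 0.068, -0.067]
force: [-0.3, 0.8, -0.7]
gripper_width: 0.0804
```

```bash
python3 - <<'E'
from st import *
st(); 
for n in ('top','side'):
    p,d=cap(n,'1')
crop=load('top','1')[0][170:270,190:330]; cv2.imwrite('pics/c3.png',cv2.resize(crop,None,fx=5,fy=5,interpolation=cv2.INTER_CUBIC)[:,:,::-1])
crop=load('side','1')[0][110:300,190:400]; cv2.imwrite('pics/c4.png',cv2.resize(crop,None,fx=3,fy=3,interpolation=cv2.INTER_CUBIC)[:,:,::-1])
E
```

```text
t 1.7 tcp [0.4843 0.1757 0.1747] jaw x ang -4.92 y [-0.0004  0.     -1.    ] F [-0.2996  0.839  -0.6677] w 0.0804
```

View pics/c4.png

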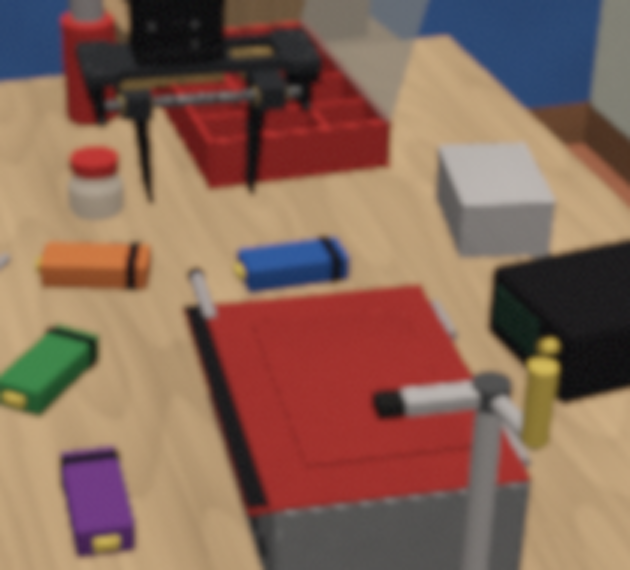

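View pics/c3.png

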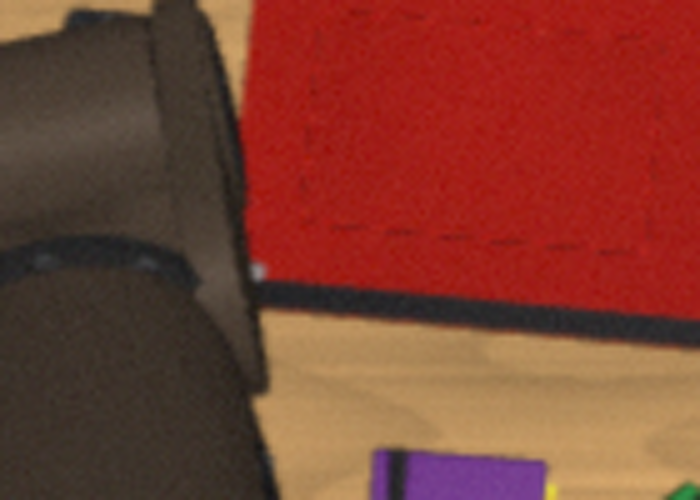

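The side view shows the fingers centred above the bar and aligned with it; bar root at (200,270) in the crop. I go down to grasp height, then close.

Call:
step_arm(
  steps=[
    {"tx":0,"ty":0,"tz":-0.03,"rx":0,"ry":0,"rz":0},
    {"tx":0,"ty":0,"tz":-0.06,"rx":0,"ry":0,"rz":0},
    {"tx":0,"ty":0,"tz":-0.085,"rx":0,"ry":0,"rz":0},
    {"tx":0,"ty":0,"tz":-0.105,"rx":0,"ry":0,"rz":0},
    {"tx":0,"ty":0,"tz":-0.105,"rx":0,"ry":0,"rz":0},
  ],
)

```text
time_s: 2.42
tool_pos: [0.4838, 0.176, 0.069]
eef_rot: [-1.57, 0.069, -0.066]
force: [-0.5, -0.8, 0.9]
gripper_width: 0.0601
```

Call:
step_arm(
  steps=[
    {"tx":0,"ty":0,"tz":0,"rx":0,"ry":0,"rz":0},
    {"tx":0,"ty":0,"tz":0,"rx":0,"ry":0,"rz":0},
    {"tx":0,"ty":0,"tz":0,"rx":0,"ry":0,"rz":0},
    {"tx":0,"ty":0,"tz":0,"rx":0,"ry":0,"rz":0},
    {"tx":0,"ty":0,"tz":0,"rx":0,"ry":0,"rz":0},
  ],
  claw=0,
)

```text
time_s: 3.05
tool_pos: [0.4847, 0.1754, 0.0698]
eef_rot: [-1.57, 0.068, -0.069]
force: [1.1, -0.2, 0.0]
gripper_width: 0.0151
```

Call:
step_arm(
  steps=[
    {"tx":0,"ty":0,"tz":0,"rx":0,"ry":0,"rz":0},
    {"tx":0,"ty":0,"tz":0,"rx":0,"ry":0,"rz":0},
  ],
)

```text
time_s: 3.3
tool_pos: [0.4835, 0.1755, 0.0696]
eef_rot: [-1.57, 0.07, -0.067]
force: [-5.6, 1.7, 5.0]
gripper_width: 0.0111
```

Call:
step_arm(
  steps=[
    {"tx":0.001,"ty":0,"tz":0.018,"rx":0,"ry":0,"rz":0},
    {"tx":0.006,"ty":-0.0005,"tz":0.0445,"rx":0,"ry":0,"rz":0},
    {"tx":0.015,"ty":-0.0013,"tz":0.07,"rx":0,"ry":0,"rz":0},
    {"tx":0.0275,"ty":-0.0024,"tz":0.094,"rx":0,"ry":0,"rz":0},
    {"tx":0.0434,"ty":-0.0038,"tz":0.1155,"rx":0,"ry":0,"rz":0},
  ],
)

```text
time_s: 3.92
tool_pos: [0.5243, 0.1719, 0.1853]
eef_rot: [-1.57, 0.076, -0.061]
force: [-14.5, 2.9, 4.5]
gripper_width: 0.0111
```

```bash
python3 - <<'E'
from st import *
st(); cap('side','2')
E
```

```text
t 3.92 tcp [0.5243 0.1719 0.1853] jaw x ang -4.98 y [-0.0094 -0.0002 -1.    ] F [-14.4992   2.8739   4.4977] w 0.0111
```

View pics/side2.png

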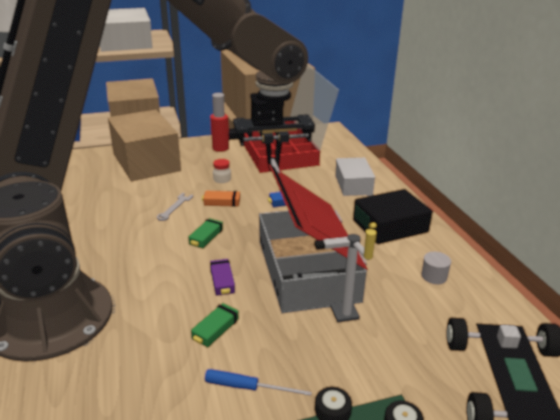

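The side picture shows the lid rising to about 0.7 rad, with the bar held at (275,150). There is about 14 N of radial force, so I shift the path 3 mm forward and continue.

Call:
step_arm(
  steps=[
    {"tx":0.016,"ty":-0.0014,"tz":0.02,"rx":0,"ry":0,"rz":0},
    {"tx":0.0375,"ty":-0.0033,"tz":0.036,"rx":0,"ry":0,"rz":0},
    {"tx":0.0535,"ty":-0.0047,"tz":0.0445,"rx":0,"ry":0,"rz":0},
    {"tx":0.07,"ty":-0.006,"tz":0.052,"rx":0,"ry":0,"rz":0},
    {"tx":0.087,"ty":-0.0075,"tz":0.057,"rx":0,"ry":0,"rz":0},
  ],
)

```text
time_s: 4.6
tool_pos: [0.6147, 0.164, 0.244]
eef_rot: [-1.57, 0.069, -0.068]
force: [-7.1, -1.5, 10.5]
gripper_width: 0.0111
```

Call:
step_arm(
  steps=[
    {"tx":0.0175,"ty":-0.0015,"tz":0.004,"rx":0,"ry":0,"rz":0},
    {"tx":0.0265,"ty":-0.0023,"tz":0.005,"rx":0,"ry":0,"rz":0},
    {"tx":0.0265,"ty":-0.0023,"tz":0.005,"rx":0,"ry":0,"rz":0},
  ],
)

```text
time_s: 4.97
tool_pos: [0.6424, 0.1615, 0.2485]
eef_rot: [-1.57, 0.067, -0.07]
force: [-2.0, -1.1, 8.6]
gripper_width: 0.0113
```

```bash
python3 - <<'E'
from st import *
st(); cap('side','3')
E
```

```text
t 4.97 tcp [0.6424 0.1615 0.2485] jaw x ang -5.0 y [ 0.0021 -0.     -1.    ] F [-1.9767 -1.0523  8.6251] w 0.0113
```

View pics/side3.png

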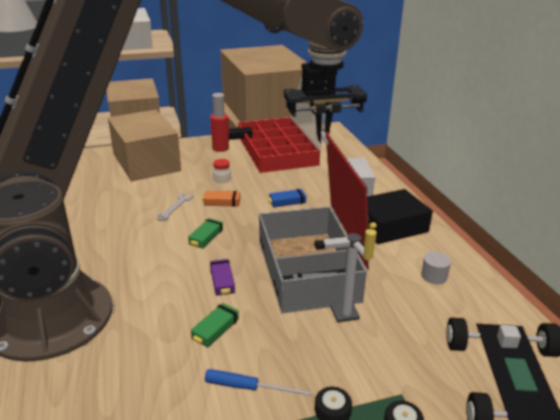

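Call:
step_arm(
  steps=[
    {"tx":0,"ty":0,"tz":0,"rx":0,"ry":0,"rz":0},
    {"tx":0,"ty":0,"tz":0,"rx":0,"ry":0,"rz":0},
    {"tx":0,"ty":0,"tz":0,"rx":0,"ry":0,"rz":0},
    {"tx":0,"ty":0,"tz":0.02,"rx":0,"ry":0,"rz":0},
    {"tx":0,"ty":0,"tz":0.065,"rx":0,"ry":0,"rz":0},
  ],
  claw=0.05,
)

```text
time_s: 5.65
tool_pos: [0.641, 0.1618, 0.3109]
eef_rot: [-1.571, 0.072, -0.065]
force: [1.0, 0.1, -0.2]
gripper_width: 0.049
```

```bash
python3 - <<'E'
from st import *
st(); cap('side','4')
p,_=load('side','4');crop=p[60:300,230:420]; cv2.imwrite('pics/c5.png',cv2.resize(crop,None,fx=2.5,fy=2.5,interpolation=cv2.INTER_CUBIC)[:,:,::-1])
uvt=(729/2.9+129.5,126/2.9+129.5); uvs=(687/3.6+179.5,222/3.6+169.5)
print('pin top tri',tri(uvt,uvs))
E
```

```text
t 5.65 tcp [0.641  0.1618 0.3109] jaw x ang -4.98 y [-0.0043 -0.0007 -1.    ] F [ 0.9739  0.059  -0.2253] w 0.049
pin top tri (array([ 0.5888, -0.223 ,  0.2409]), np.float64(0.000590637334493954))
```

View pics/c5.png

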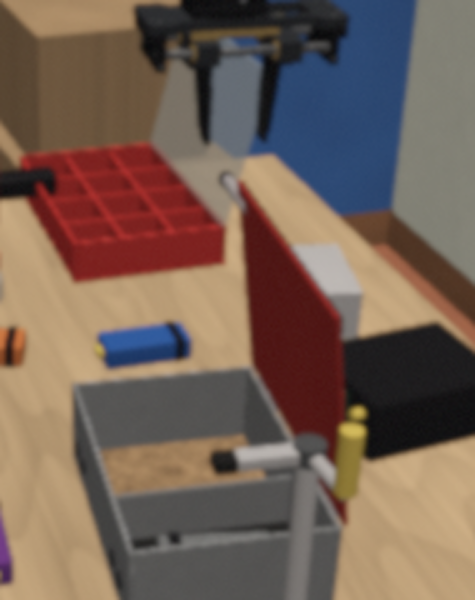

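The lid stands freely at about 1.4 rad. The pin is at (0.5885, -0.223) by triangulation, which agrees with the geometry. I move over the pin.

Call:
step_arm(
  steps=[
    {"tx":-0.03,"ty":-0.03,"tz":0.01,"rx":0,"ry":0,"rz":0.0},
    {"tx":-0.06,"ty":-0.07,"tz":0.01,"rx":0,"ry":0,"rz":0.0},
    {"tx":-0.08,"ty":-0.115,"tz":0.01,"rx":0,"ry":0,"rz":0.05},
    {"tx":-0.08,"ty":-0.165,"tz":0.01,"rx":0,"ry":0,"rz":0.1},
    {"tx":-0.08,"ty":-0.215,"tz":0.01,"rx":0,"ry":0,"rz":0.174},
  ],
)

```text
time_s: 6.32
tool_pos: [0.5612, -0.0545, 0.3224]
eef_rot: [-1.57, -0.071, 0.07]
force: [-0.0, 0.5, -0.6]
gripper_width: 0.05
```

Call:
step_arm(
  steps=[
    {"tx":0.0,"ty":-0.05,"tz":0,"rx":0,"ry":0,"rz":0},
    {"tx":0.01,"ty":-0.1,"tz":0,"rx":0,"ry":0,"rz":0},
    {"tx":0.018,"ty":-0.145,"tz":0,"rx":0,"ry":0,"rz":0},
    {"tx":0.0265,"ty":-0.169,"tz":0,"rx":0,"ry":0,"rz":0},
    {"tx":0.0265,"ty":-0.169,"tz":0,"rx":0,"ry":0,"rz":0},
  ],
)

```text
time_s: 6.95
tool_pos: [0.5881, -0.2236, 0.3213]
eef_rot: [-1.569, -0.066, 0.067]
force: [0.0, 0.5, -0.1]
gripper_width: 0.0498
```

```bash
python3 - <<'E'
from st import *
st(); cap('side','5')
p,_=load('side','5');crop=p[60:320,230:430]; cv2.imwrite('pics/c6.png',cv2.resize(crop,None,fx=2.3,fy=2.3,interpolation=cv2.INTER_CUBIC)[:,:,::-1])
E
```

```text
t 6.95 tcp [ 0.5881 -0.2236  0.3213] jaw x ang 4.87 y [-0.0006  0.0003 -1.    ] F [ 0.0255  0.4549 -0.0976] w 0.0498
```

View pics/c6.png

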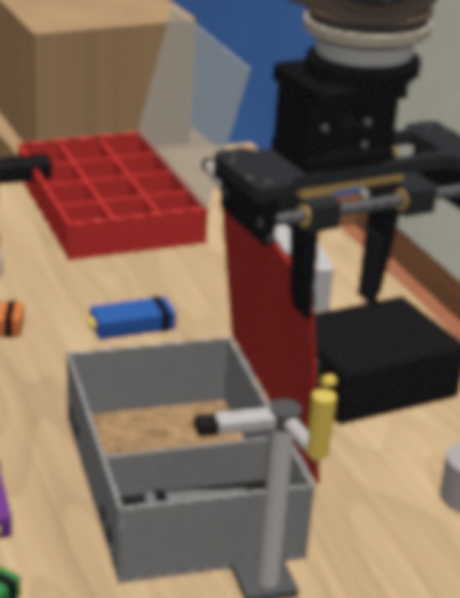

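Call:
step_arm(
  steps=[
    {"tx":0,"ty":0,"tz":-0.035,"rx":0,"ry":0,"rz":0},
    {"tx":0,"ty":0,"tz":-0.07,"rx":0,"ry":0,"rz":0},
    {"tx":0,"ty":0,"tz":-0.095,"rx":0,"ry":0,"rz":0},
    {"tx":0,"ty":0,"tz":-0.108,"rx":0,"ry":0,"rz":0},
    {"tx":0,"ty":0,"tz":-0.108,"rx":0,"ry":0,"rz":0},
  ],
)

```text
time_s: 7.62
tool_pos: [0.588, -0.2215, 0.214]
eef_rot: [-1.569, -0.068, 0.069]
force: [-0.4, 0.2, 0.9]
gripper_width: 0.0497
```

Call:
step_arm(
  steps=[
    {"tx":0,"ty":0,"tz":0,"rx":0,"ry":0,"rz":0},
    {"tx":0,"ty":0,"tz":0,"rx":0,"ry":0,"rz":0},
    {"tx":0,"ty":0,"tz":0,"rx":0,"ry":0,"rz":0},
  ],
  claw=0.024,
)

```text
time_s: 8.0
tool_pos: [0.5882, -0.2222, 0.2147]
eef_rot: [-1.57, -0.069, 0.068]
force: [-0.6, 0.8, -0.0]
gripper_width: 0.0267
```

```bash
python3 - <<'E'
from st import *
st(); cap('side','6')
p,_=load('side','6');crop=p[60:320,230:430]; cv2.imwrite('pics/c7.png',cv2.resize(crop,None,fx=2.3,fy=2.3,interpolation=cv2.INTER_CUBIC)[:,:,::-1])
# arc table
pv=bx(.04,-.17)
p0=np.array([.5881,-.2236])
for k in range(0,10):
    a=np.radians(275-10*k); q=pv+.055*np.array([np.cos(a),np.sin(a)]); print(k,(q-pv-.055*np.array([np.cos(np.radians(275)),np.sin(np.radians(275))])).round(4), -np.radians(10*k).round(4))
E
```

```text
t 8.0 tcp [ 0.5882 -0.2222  0.2147] jaw x ang 4.98 y [ 0.0009 -0.0004 -1.    ] F [-0.5779  0.824  -0.0412] w 0.0267
0 [ 0. -0.] -0.0
1 [-0.0096 -0.    ] -0.1745
2 [-0.019   0.0017] -0.3491
3 [-0.028   0.0049] -0.5236
4 [-0.0363  0.0097] -0.6981
5 [-0.0437  0.0159] -0.8727
6 [-0.0498  0.0232] -1.0472
7 [-0.0546  0.0315] -1.2217
8 [-0.0579  0.0406] -1.3963
9 [-0.0596  0.05  ] -1.5708
```

View pics/c7.png

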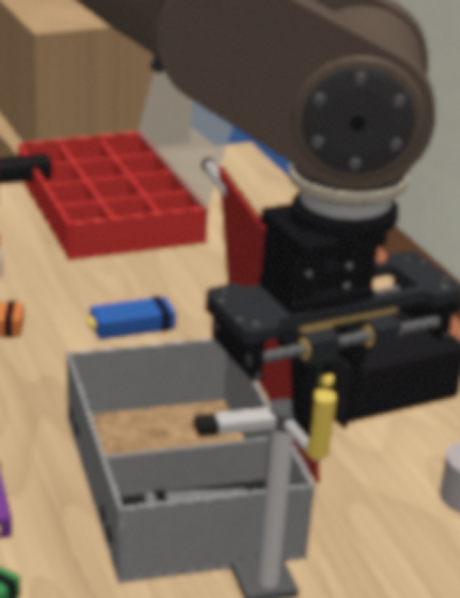

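```bash
python3 - <<'E'
from st import *
p,d=load('side','6');
for P in ([.5882,-.2222,.2147],[.5885,-.2228,.244],[.5885,-.2228,.195]): print(proj('side',P))
crop=p[180:270,320:430]; cv2.imwrite('pics/c8.png',cv2.convertScaleAbs(cv2.resize(crop,None,fx=7,fy=6.6,interpolation=cv2.INTER_CUBIC)[:,:,::-1],alpha=2.2))
E
```

```text
[[368.2762 243.2967]]
[[370.1676 229.6803]]
[[367.527  252.4789]]
```

View pics/c8.png

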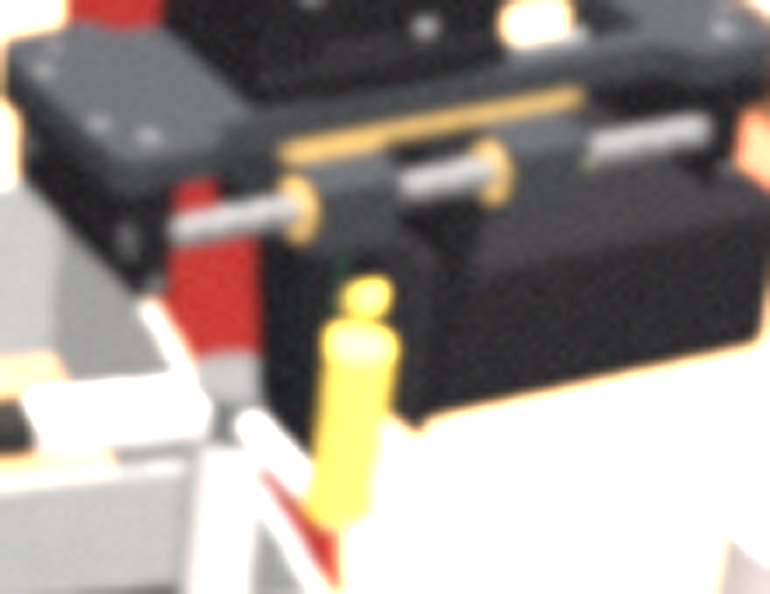

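The fingers flank the pin (pin top at about (370,230) px). I swing along the arc, turning the tool with it.

Call:
step_arm(
  steps=[
    {"tx":-0.0096,"ty":0,"tz":0,"rx":0,"ry":0,"rz":-0.1745},
    {"tx":-0.019,"ty":0.0017,"tz":0,"rx":0,"ry":0,"rz":-0.349},
    {"tx":-0.028,"ty":0.005,"tz":0,"rx":0,"ry":0,"rz":-0.5236},
    {"tx":-0.0363,"ty":0.0097,"tz":0,"rx":0,"ry":0,"rz":-0.698},
    {"tx":-0.0437,"ty":0.016,"tz":0,"rx":0,"ry":0,"rz":-0.8727},
  ],
)

```text
time_s: 8.68
tool_pos: [0.5443, -0.2063, 0.2144]
eef_rot: [-1.481, 0.618, -0.62]
force: [1.5, -0.3, 0.3]
gripper_width: 0.024
```

Call:
step_arm(
  steps=[
    {"tx":-0.0061,"ty":0.0073,"tz":0,"rx":0,"ry":0,"rz":-0.1745},
    {"tx":-0.0109,"ty":0.0156,"tz":0,"rx":0,"ry":0,"rz":-0.349},
    {"tx":-0.0142,"ty":0.0247,"tz":0,"rx":0,"ry":0,"rz":-0.5236},
    {"tx":-0.0159,"ty":0.034,"tz":0,"rx":0,"ry":0,"rz":-0.698},
    {"tx":-0.016,"ty":0.039,"tz":0,"rx":0,"ry":0,"rz":-0.698},
  ],
)

```text
time_s: 9.3
tool_pos: [0.5285, -0.1701, 0.2147]
eef_rot: [-1.254, 1.141, -1.15]
force: [-5.0, -37.1, -2.9]
gripper_width: 0.024
```

Call:
step_arm(
  steps=[
    {"tx":0,"ty":0.001,"tz":0,"rx":0,"ry":0,"rz":0},
    {"tx":0,"ty":0.002,"tz":0,"rx":0,"ry":0,"rz":0},
  ],
)

```text
time_s: 9.55
tool_pos: [0.5285, -0.1702, 0.2147]
eef_rot: [-1.256, 1.138, -1.15]
force: [-5.7, -34.8, -3.0]
gripper_width: 0.024
```

```bash
python3 - <<'E'
from st import *
st(); cap('side','7')
p,_=load('side','7');crop=p[60:320,230:430]; cv2.imwrite('pics/c9.png',cv2.convertScaleAbs(cv2.resize(crop,None,fx=2.3,fy=2.3,interpolation=cv2.INTER_CUBIC)[:,:,::-1],alpha=1.6))
E
```

```text
t 9.55 tcp [ 0.5285 -0.1702  0.2147] jaw x ang -84.89 y [ 0.0009 -0.0091 -1.    ] F [ -5.7113 -34.8477  -3.0104] w 0.024
```

View pics/c9.png

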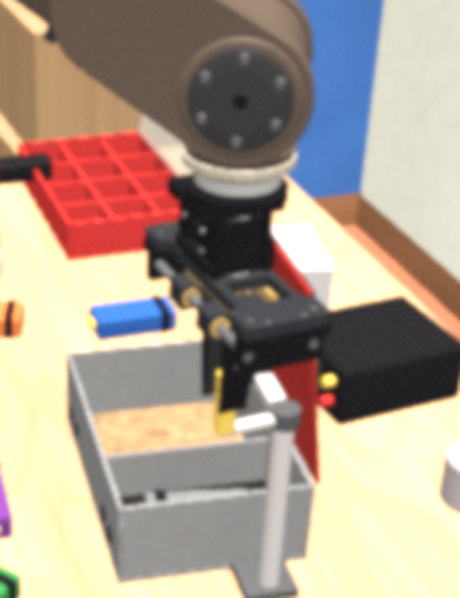

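The stay is in against its stop (about 35 N reaction). I back off, open and lift.

Call:
step_arm(
  steps=[
    {"tx":0,"ty":-0.006,"tz":0,"rx":0,"ry":0,"rz":0},
    {"tx":0,"ty":-0.006,"tz":0,"rx":0,"ry":0,"rz":0},
    {"tx":0,"ty":-0.006,"tz":0.02,"rx":0,"ry":0,"rz":0},
    {"tx":0,"ty":-0.006,"tz":0.06,"rx":0,"ry":0,"rz":0},
    {"tx":0,"ty":-0.006,"tz":0.1,"rx":0,"ry":0,"rz":0},
  ],
  claw=0.05,
)

```text
time_s: 10.22
tool_pos: [0.5283, -0.1705, 0.3153]
eef_rot: [-1.25, 1.144, -1.143]
force: [0.6, 0.2, -0.3]
gripper_width: 0.0496
```

```bash
python3 - <<'E'
from st import *
st(); cap('side','8')
p,_=load('side','8');crop=p[60:320,230:430]; cv2.imwrite('pics/c10.png',cv2.convertScaleAbs(cv2.resize(crop,None,fx=2.3,fy=2.3,interpolation=cv2.INTER_CUBIC)[:,:,::-1],alpha=1.6))
E
```

```text
t 10.22 tcp [ 0.5283 -0.1705  0.3153] jaw x ang -84.93 y [-0.0004  0.0005 -1.    ] F [ 0.5953  0.1632 -0.2913] w 0.0496
```

View pics/c10.png

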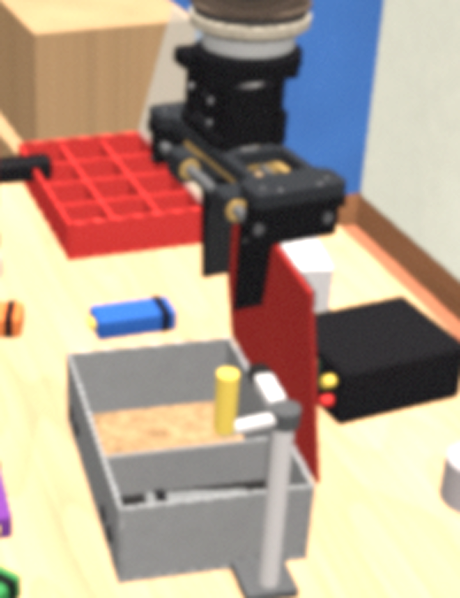

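Call:
step_arm(
  steps=[
    {"tx":-0.01,"ty":0.035,"tz":0,"rx":0,"ry":0,"rz":0.18},
    {"tx":-0.02,"ty":0.07,"tz":0,"rx":0,"ry":0,"rz":0.36},
    {"tx":-0.03,"ty":0.105,"tz":0,"rx":0,"ry":0,"rz":0.54},
    {"tx":-0.04,"ty":0.14,"tz":0,"rx":0,"ry":0,"rz":0.72},
    {"tx":-0.05,"ty":0.175,"tz":0,"rx":0,"ry":0,"rz":0.9},
  ],
  claw=0.07,
)

```text
time_s: 10.9
tool_pos: [0.4778, 0.0054, 0.3141]
eef_rot: [-1.523, 0.452, -0.452]
force: [0.3, 0.5, -0.5]
gripper_width: 0.0701
```

Call:
step_arm(
  steps=[
    {"tx":-0.01,"ty":0.035,"tz":0,"rx":0,"ry":0,"rz":0.18},
    {"tx":-0.02,"ty":0.07,"tz":0,"rx":0,"ry":0,"rz":0.36},
    {"tx":-0.03,"ty":0.105,"tz":0,"rx":0,"ry":0,"rz":0.54},
    {"tx":-0.04,"ty":0.14,"tz":0,"rx":0,"ry":0,"rz":0.72},
    {"tx":-0.05,"ty":0.175,"tz":-0.03,"rx":0,"ry":0,"rz":0.9},
  ],
)

```text
time_s: 11.52
tool_pos: [0.4285, 0.1806, 0.2852]
eef_rot: [-1.555, -0.257, 0.251]
force: [0.6, 0.1, -0.4]
gripper_width: 0.07
```

Call:
step_arm(
  steps=[
    {"tx":0,"ty":0.04,"tz":-0.02,"rx":0,"ry":0,"rz":0.18},
    {"tx":0,"ty":0.08,"tz":-0.04,"rx":0,"ry":0,"rz":0.36},
    {"tx":0,"ty":0.12,"tz":-0.06,"rx":0,"ry":0,"rz":0.54},
    {"tx":0,"ty":0.16,"tz":-0.08,"rx":0,"ry":0,"rz":0.72},
    {"tx":0.003,"ty":0.182,"tz":-0.1,"rx":0,"ry":0,"rz":0.892},
  ],
)

```text
time_s: 12.15
tool_pos: [0.4306, 0.3629, 0.1833]
eef_rot: [-1.356, -0.945, 0.944]
force: [0.2, -0.8, 0.6]
gripper_width: 0.0703
```

Call:
step_arm(
  steps=[
    {"tx":0,"ty":0,"tz":0,"rx":0,"ry":0,"rz":0.032},
  ],
)

```text
time_s: 12.28
tool_pos: [0.4304, 0.3617, 0.1827]
eef_rot: [-1.346, -0.963, 0.967]
force: [0.1, 0.7, 0.6]
gripper_width: 0.0702
```

```bash
python3 - <<'E'
from st import *
st(); cap('side','9')
p,_=load('side','9');cv2.imwrite('pics/c11.png',cv2.convertScaleAbs(p[:,:,::-1],alpha=1.6))
E
```

```text
t 12.28 tcp [0.4304 0.3617 0.1827] jaw x ang 71.27 y [-0.0024 -0.0012 -1.    ] F [0.1171 0.6749 0.643 ] w 0.0702
```

View pics/c11.png

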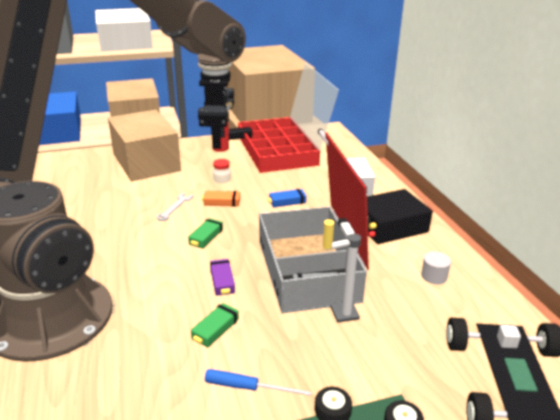

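The stay is in, the lid is up, and the gripper is over the orange pack. I descend to TCP z = 10 mm and grip.

Call:
step_arm(
  steps=[
    {"tx":0.001,"ty":0,"tz":-0.05,"rx":0,"ry":0,"rz":0},
    {"tx":0.001,"ty":0,"tz":-0.1,"rx":0,"ry":0,"rz":0},
    {"tx":0.001,"ty":0,"tz":-0.14,"rx":0,"ry":0,"rz":0},
    {"tx":0.001,"ty":0,"tz":-0.165,"rx":0,"ry":0,"rz":0},
    {"tx":0.001,"ty":0,"tz":-0.173,"rx":0,"ry":0,"rz":0},
  ],
)

```text
time_s: 12.95
tool_pos: [0.4324, 0.36, 0.011]
eef_rot: [-1.349, -0.959, 0.961]
force: [-0.5, 0.2, -0.0]
gripper_width: 0.0701
```

Call:
step_arm(
  steps=[
    {"tx":0,"ty":0,"tz":0,"rx":0,"ry":0,"rz":0},
    {"tx":0,"ty":0,"tz":0,"rx":0,"ry":0,"rz":0},
    {"tx":0,"ty":0,"tz":0,"rx":0,"ry":0,"rz":0},
    {"tx":0,"ty":0,"tz":0,"rx":0,"ry":0,"rz":0},
  ],
  claw=0.03,
)

```text
time_s: 13.45
tool_pos: [0.4328, 0.3611, 0.0122]
eef_rot: [-1.348, -0.964, 0.961]
force: [-0.7, -1.3, 8.4]
gripper_width: 0.0449
```

```bash
python3 - <<'E'
from st import *
st(); cap('side','10')
p,_=load('side','10');cv2.imwrite('pics/c12.png',cv2.convertScaleAbs(cv2.resize(p[100:260,140:320],None,fx=4,fy=3.7)[:,:,::-1],alpha=1.6))
E
```

```text
t 13.45 tcp [0.4328 0.3611 0.0122] jaw x ang 71.06 y [ 0.0014  0.0009 -1.    ] F [-0.653  -1.3282  8.3983] w 0.0449
```

View pics/c12.png

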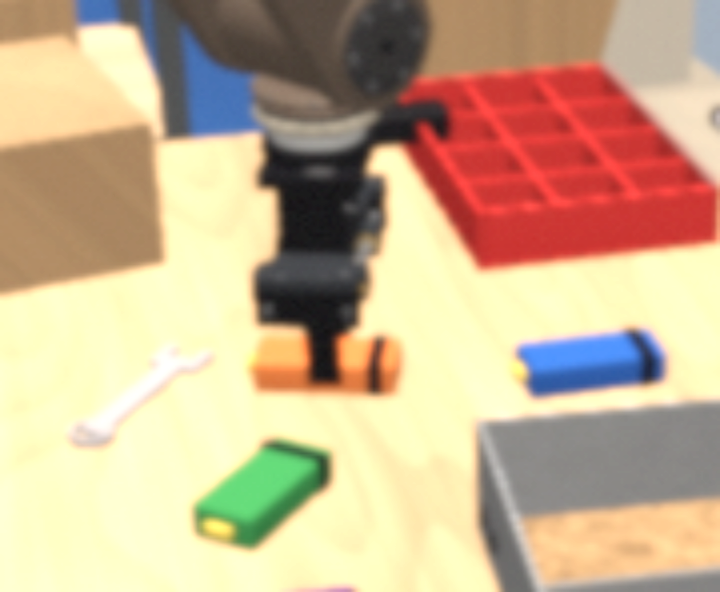

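Call:
step_arm(
  steps=[
    {"tx":0,"ty":0,"tz":0.015,"rx":0,"ry":0,"rz":0},
    {"tx":0,"ty":0,"tz":0.05,"rx":0,"ry":0,"rz":0},
    {"tx":0,"ty":0,"tz":0.09,"rx":0,"ry":0,"rz":0},
    {"tx":0.008,"ty":-0.02,"tz":0.13,"rx":0,"ry":0,"rz":0.02},
    {"tx":0.022,"ty":-0.055,"tz":0.15,"rx":0,"ry":0,"rz":0.05},
  ],
)

```text
time_s: 14.12
tool_pos: [0.4546, 0.3061, 0.1641]
eef_rot: [-1.328, -1.005, 1.0]
force: [1.0, 0.5, -2.2]
gripper_width: 0.045
```

Call:
step_arm(
  steps=[
    {"tx":0.017,"ty":-0.045,"tz":0,"rx":0,"ry":0,"rz":0.04},
    {"tx":0.035,"ty":-0.09,"tz":0,"rx":0,"ry":0,"rz":0.08},
    {"tx":0.053,"ty":-0.135,"tz":0,"rx":0,"ry":0,"rz":0.12},
    {"tx":0.071,"ty":-0.18,"tz":0,"rx":0,"ry":0,"rz":0.16},
    {"tx":0.087,"ty":-0.22,"tz":0,"rx":0,"ry":0,"rz":0.193},
  ],
)

```text
time_s: 14.75
tool_pos: [0.5416, 0.0842, 0.162]
eef_rot: [-1.249, -1.145, 1.145]
force: [0.1, 0.4, -2.7]
gripper_width: 0.0444
```

Call:
step_arm(
  steps=[
    {"tx":0.0075,"ty":-0.0195,"tz":0,"rx":0,"ry":0,"rz":0},
    {"tx":0.0075,"ty":-0.0195,"tz":0,"rx":0,"ry":0,"rz":0},
  ],
)

```text
time_s: 15.0
tool_pos: [0.5489, 0.0657, 0.1615]
eef_rot: [-1.25, -1.143, 1.143]
force: [0.1, 0.4, -3.0]
gripper_width: 0.0448
```

```bash
python3 - <<'E'
from st import *
st(); cap('side','11'); cap('top','11')
p,_=load('side','11');cv2.imwrite('pics/c13.png',cv2.convertScaleAbs(cv2.resize(p[80:320,220:440],None,fx=2.5,fy=2.5)[:,:,::-1],alpha=1.6))
E
```

```text
t 15.0 tcp [0.5489 0.0657 0.1615] jaw x ang 84.85 y [ 0.      0.0002 -1.    ] F [ 0.1071  0.3938 -2.9695] w 0.0448
```

View pics/c13.png

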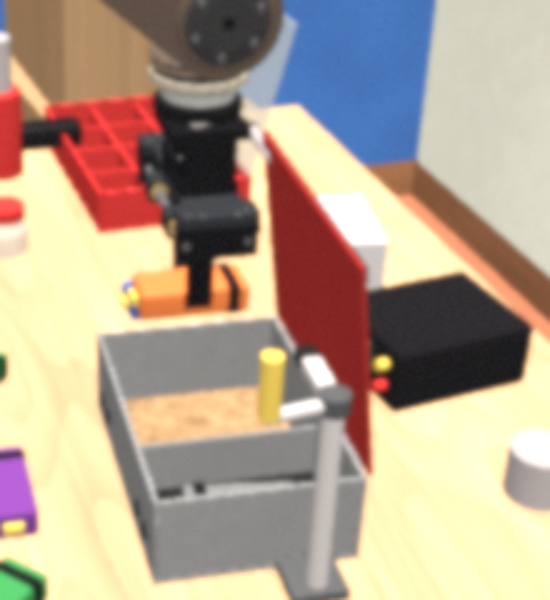

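Call:
step_arm(
  steps=[
    {"tx":0,"ty":0.001,"tz":-0.04,"rx":0,"ry":0,"rz":0},
    {"tx":0,"ty":0.001,"tz":-0.08,"rx":0,"ry":0,"rz":0},
    {"tx":0,"ty":0.001,"tz":-0.115,"rx":0,"ry":0,"rz":0},
    {"tx":0,"ty":0.001,"tz":-0.132,"rx":0,"ry":0,"rz":0},
    {"tx":0,"ty":0.001,"tz":-0.137,"rx":0,"ry":0,"rz":0},
  ],
)

```text
time_s: 15.72
tool_pos: [0.5486, 0.0681, 0.0238]
eef_rot: [-1.248, -1.144, 1.146]
force: [1.3, -0.6, -2.4]
gripper_width: 0.0449
```

Call:
step_arm(
  steps=[
    {"tx":0,"ty":0,"tz":-0.002,"rx":0,"ry":0,"rz":0},
    {"tx":0,"ty":0,"tz":-0.004,"rx":0,"ry":0,"rz":0},
    {"tx":0,"ty":0,"tz":-0.006,"rx":0,"ry":0,"rz":0},
    {"tx":0,"ty":0,"tz":-0.007,"rx":0,"ry":0,"rz":0},
  ],
)

```text
time_s: 16.23
tool_pos: [0.549, 0.0673, 0.0174]
eef_rot: [-1.25, -1.145, 1.144]
force: [-0.2, -0.5, -2.2]
gripper_width: 0.0446
```

```bash
python3 - <<'E'
from st import *
st(); cap('side','12'); cap('top','12')
p,_=load('side','12');cv2.imwrite('pics/c14.png',cv2.convertScaleAbs(cv2.resize(p[80:320,220:440],None,fx=2.5,fy=2.5)[:,:,::-1],alpha=1.6))
E
```

```text
t 16.23 tcp [0.549  0.0673 0.0174] jaw x ang 84.98 y [ 0.0005  0.0001 -1.    ] F [-0.155  -0.4762 -2.1924] w 0.0446
```

View pics/c14.png

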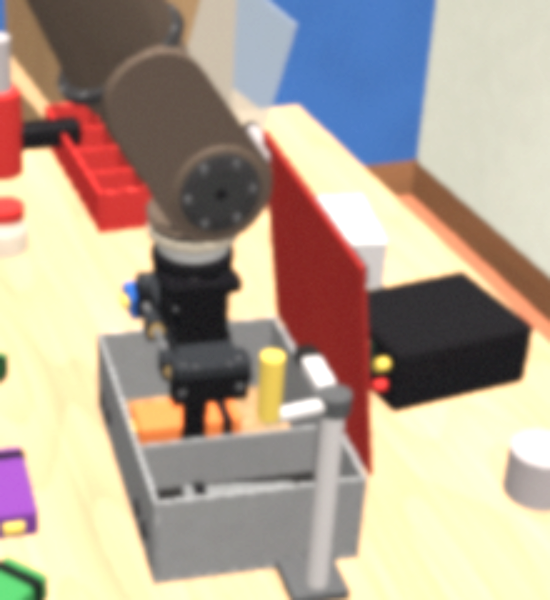

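Call:
step_arm(
  steps=[
    {"tx":0,"ty":0,"tz":-0.001,"rx":0,"ry":0,"rz":0},
    {"tx":0,"ty":0,"tz":-0.0015,"rx":0,"ry":0,"rz":0},
    {"tx":0,"ty":0,"tz":-0.002,"rx":0,"ry":0,"rz":0},
  ],
)

```text
time_s: 16.7
tool_pos: [0.549, 0.0673, 0.0162]
eef_rot: [-1.25, -1.145, 1.144]
force: [-4.8, -0.8, 18.0]
gripper_width: 0.0445
```

Contact with the cork felt. I ease off 1 mm, then open and lift.

Call:
step_arm(
  steps=[
    {"tx":0,"ty":0,"tz":0.001,"rx":0,"ry":0,"rz":0},
    {"tx":0,"ty":0,"tz":0.001,"rx":0,"ry":0,"rz":0},
  ],
)

```text
time_s: 16.95
tool_pos: [0.5489, 0.0673, 0.0162]
eef_rot: [-1.249, -1.145, 1.144]
force: [-0.6, -1.1, 2.5]
gripper_width: 0.0446
```

Call:
step_arm(
  steps=[
    {"tx":0,"ty":0,"tz":0,"rx":0,"ry":0,"rz":0},
    {"tx":0,"ty":0,"tz":0,"rx":0,"ry":0,"rz":0},
    {"tx":0,"ty":0,"tz":0.015,"rx":0,"ry":0,"rz":0},
    {"tx":0,"ty":0,"tz":0.06,"rx":0,"ry":0,"rz":0},
    {"tx":0,"ty":0,"tz":0.12,"rx":0,"ry":0,"rz":0},
  ],
  claw=0.07,
)

```text
time_s: 17.58
tool_pos: [0.5483, 0.0673, 0.1376]
eef_rot: [-1.248, -1.143, 1.145]
force: [1.8, -0.4, 0.6]
gripper_width: 0.0699
```

Call:
step_arm(
  steps=[
    {"tx":-0.01,"ty":-0.01,"tz":0.06,"rx":0,"ry":0,"rz":0.03},
    {"tx":-0.02,"ty":-0.05,"tz":0.12,"rx":0,"ry":0,"rz":0.06},
    {"tx":-0.02,"ty":-0.1,"tz":0.18,"rx":0,"ry":0,"rz":0.1},
    {"tx":-0.02,"ty":-0.15,"tz":0.19,"rx":0,"ry":0,"rz":0.14},
    {"tx":-0.02,"ty":-0.2,"tz":0.19,"rx":0,"ry":0,"rz":0.174},
  ],
  claw=0.05,
)

```text
time_s: 18.2
tool_pos: [0.5287, -0.134, 0.3296]
eef_rot: [-1.171, -1.277, 1.273]
force: [1.0, 0.4, -0.1]
gripper_width: 0.05
```

```bash
python3 - <<'E'
from st import *
st(); p,_=cap('side','13'); t,_=cap('top','13')
cv2.imwrite('pics/c15.png',cv2.convertScaleAbs(cv2.resize(p[80:320,220:440],None,fx=2.5,fy=2.5)[:,:,::-1],alpha=1.6))
cv2.imwrite('pics/c16.png',cv2.convertScaleAbs(cv2.resize(t[130:290,190:410],None,fx=3,fy=3)[:,:,::-1],alpha=1.6))
E
```

```text
t 18.2 tcp [ 0.5287 -0.134   0.3296] jaw x ang 95.08 y [ 0.0045 -0.0015 -1.    ] F [ 0.9928  0.3603 -0.1213] w 0.05
```

View pics/c15.png

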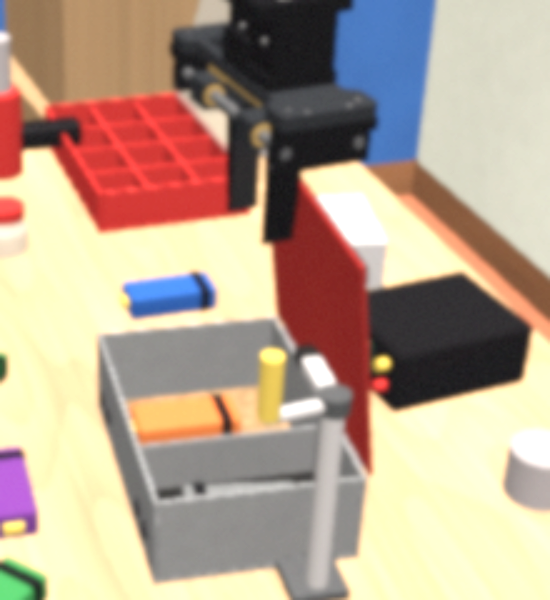

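View pics/c16.png

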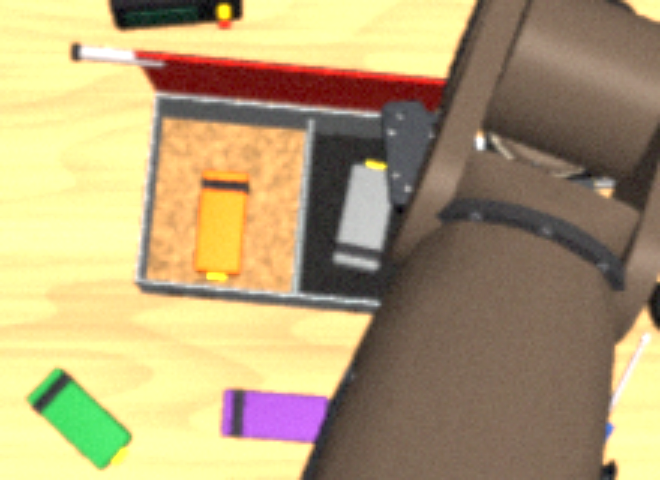

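The pack lies flat in the cork bay, around (222,225) in the top crop. Next I locate the pin for the swing back.

```bash
python3 - <<'E'
from st import *
p,_=load('side','13')
m=blob(p,(22,120,60),(35,255,255),(315,205,345,260)); c=big(m)
print(cv2.boundingRect(c))
x,y,w,h=cv2.boundingRect(c)
print(onplane('side',[(272/2.5+219.5,353/2.5+79.5)],.244), 'geom',bx(.04,-.17)+.055*np.array([np.cos(np.radians(185)),np.sin(np.radians(185))]))
for P in ([.5293,-.1726,.244],[.5293,-.1726,.195]): print(proj('side',P))
E
```

```text
(324, 219, 10, 30)
[[ 0.5282 -0.175   0.244 ]] geom [ 0.5293 -0.1726]
[[328.3663 219.9429]]
[[326.831 242.383]]
```

Call:
step_arm(
  steps=[
    {"tx":0.0005,"ty":-0.0395,"tz":0,"rx":0,"ry":0,"rz":0},
    {"tx":0.0005,"ty":-0.0395,"tz":-0.03,"rx":0,"ry":0,"rz":0},
    {"tx":0.0005,"ty":-0.0395,"tz":-0.07,"rx":0,"ry":0,"rz":0},
    {"tx":0.0005,"ty":-0.0395,"tz":-0.1,"rx":0,"ry":0,"rz":0},
    {"tx":0.0005,"ty":-0.0395,"tz":-0.115,"rx":0,"ry":0,"rz":0},
  ],
)

```text
time_s: 18.92
tool_pos: [0.529, -0.1715, 0.2105]
eef_rot: [-1.166, -1.272, 1.273]
force: [0.5, -0.3, -0.1]
gripper_width: 0.05
```

Call:
step_arm(
  steps=[
    {"tx":0,"ty":0,"tz":0,"rx":0,"ry":0,"rz":0},
    {"tx":0,"ty":0,"tz":0,"rx":0,"ry":0,"rz":0},
    {"tx":0,"ty":0,"tz":0,"rx":0,"ry":0,"rz":0},
  ],
  claw=0.024,
)

```text
time_s: 19.3
tool_pos: [0.5297, -0.1723, 0.2122]
eef_rot: [-1.169, -1.273, 1.272]
force: [-0.3, -0.5, -0.6]
gripper_width: 0.0266
```

The last joint would run out of range going this way round (it needs about -205°). I lift, turn the tool by half a turn and re-enter.

Call:
step_arm(
  steps=[
    {"tx":0,"ty":0,"tz":0.0,"rx":0,"ry":0,"rz":0},
    {"tx":0,"ty":0,"tz":0.0,"rx":0,"ry":0,"rz":0},
    {"tx":0,"ty":0,"tz":0.04,"rx":0,"ry":0,"rz":0},
    {"tx":0,"ty":0,"tz":0.09,"rx":0,"ry":0,"rz":0},
    {"tx":0,"ty":0,"tz":0.09,"rx":0,"ry":0,"rz":-0.15},
  ],
  claw=0.05,
)

```text
time_s: 19.92
tool_pos: [0.5304, -0.1726, 0.3049]
eef_rot: [-1.246, -1.163, 1.159]
force: [-0.1, -0.3, 0.1]
gripper_width: 0.0498
```

Call:
step_arm(
  steps=[
    {"tx":0,"ty":0,"tz":0,"rx":0,"ry":0,"rz":-0.18},
    {"tx":0,"ty":0,"tz":0,"rx":0,"ry":0,"rz":-0.36},
    {"tx":0,"ty":0,"tz":0,"rx":0,"ry":0,"rz":-0.54},
    {"tx":0,"ty":0,"tz":0,"rx":0,"ry":0,"rz":-0.72},
    {"tx":0,"ty":0,"tz":0,"rx":0,"ry":0,"rz":-0.9},
  ],
)

```text
time_s: 20.55
tool_pos: [0.5294, -0.1722, 0.3012]
eef_rot: [-1.519, -0.471, 0.471]
force: [-0.3, -0.3, -0.1]
gripper_width: 0.0502
```

Call:
step_arm(
  steps=[
    {"tx":0,"ty":0,"tz":0,"rx":0,"ry":0,"rz":-0.18},
    {"tx":0,"ty":0,"tz":0,"rx":0,"ry":0,"rz":-0.36},
    {"tx":0,"ty":0,"tz":0,"rx":0,"ry":0,"rz":-0.54},
    {"tx":0,"ty":0,"tz":0,"rx":0,"ry":0,"rz":-0.72},
    {"tx":0,"ty":0,"tz":0,"rx":0,"ry":0,"rz":-0.9},
  ],
)

```text
time_s: 21.18
tool_pos: [0.5294, -0.1721, 0.3012]
eef_rot: [-1.558, 0.234, -0.234]
force: [0.0, 0.3, -0.4]
gripper_width: 0.0501
```

Call:
step_arm(
  steps=[
    {"tx":0,"ty":0,"tz":0,"rx":0,"ry":0,"rz":-0.18},
    {"tx":0,"ty":0,"tz":0,"rx":0,"ry":0,"rz":-0.36},
    {"tx":0,"ty":0,"tz":0,"rx":0,"ry":0,"rz":-0.54},
    {"tx":0,"ty":0,"tz":0,"rx":0,"ry":0,"rz":-0.72},
    {"tx":0,"ty":0,"tz":0,"rx":0,"ry":0,"rz":-0.9},
  ],
)

```text
time_s: 21.8
tool_pos: [0.5294, -0.1722, 0.3012]
eef_rot: [-1.363, 0.931, -0.931]
force: [-0.3, -0.4, -0.5]
gripper_width: 0.0502
```

Call:
step_arm(
  steps=[
    {"tx":0,"ty":0,"tz":0,"rx":0,"ry":0,"rz":-0.15},
    {"tx":0,"ty":0,"tz":0,"rx":0,"ry":0,"rz":-0.292},
    {"tx":0,"ty":0,"tz":0,"rx":0,"ry":0,"rz":-0.292},
  ],
)

```text
time_s: 22.18
tool_pos: [0.5294, -0.1721, 0.3012]
eef_rot: [-1.249, 1.145, -1.145]
force: [0.3, -0.7, 0.1]
gripper_width: 0.0501
```

```bash
python3 - <<'E'
from st import *
st(); p,_=cap('side','14')
cv2.imwrite('pics/c17.png',cv2.convertScaleAbs(cv2.resize(p[80:320,220:440],None,fx=2.5,fy=2.5)[:,:,::-1],alpha=1.6))
E
```

```text
t 22.18 tcp [ 0.5294 -0.1721  0.3012] jaw x ang -85.01 y [-0.0001 -0.     -1.    ] F [ 0.3341 -0.6526  0.0725] w 0.0501
```

View pics/c17.png

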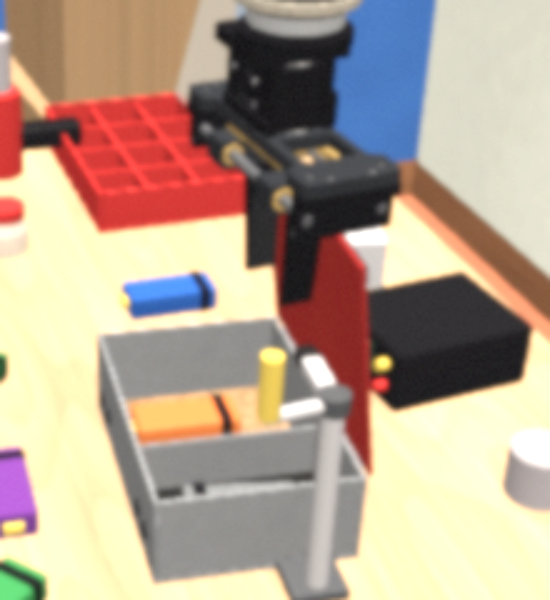

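Call:
step_arm(
  steps=[
    {"tx":0,"ty":-0.001,"tz":-0.035,"rx":0,"ry":0,"rz":0},
    {"tx":0,"ty":-0.001,"tz":-0.065,"rx":0,"ry":0,"rz":0},
    {"tx":0,"ty":-0.001,"tz":-0.087,"rx":0,"ry":0,"rz":0},
    {"tx":0,"ty":-0.001,"tz":-0.087,"rx":0,"ry":0,"rz":0},
  ],
)

```text
time_s: 22.72
tool_pos: [0.5289, -0.1729, 0.213]
eef_rot: [-1.251, 1.146, -1.142]
force: [0.3, 0.2, 0.2]
gripper_width: 0.0503
```

Call:
step_arm(
  steps=[
    {"tx":0,"ty":0,"tz":0,"rx":0,"ry":0,"rz":0},
    {"tx":0,"ty":0,"tz":0,"rx":0,"ry":0,"rz":0},
    {"tx":0,"ty":0,"tz":0,"rx":0,"ry":0,"rz":0},
  ],
  claw=0.024,
)

```text
time_s: 23.1
tool_pos: [0.5296, -0.1732, 0.2149]
eef_rot: [-1.249, 1.144, -1.146]
force: [0.4, -0.3, 0.2]
gripper_width: 0.0266
```

Call:
step_arm(
  steps=[
    {"tx":0.0017,"ty":-0.0094,"tz":0,"rx":0,"ry":0,"rz":0.1745},
    {"tx":0.005,"ty":-0.0185,"tz":0,"rx":0,"ry":0,"rz":0.349},
    {"tx":0.0098,"ty":-0.0268,"tz":0,"rx":0,"ry":0,"rz":0.5236},
    {"tx":0.0159,"ty":-0.0341,"tz":0,"rx":0,"ry":0,"rz":0.698},
    {"tx":0.0233,"ty":-0.0403,"tz":0,"rx":0,"ry":0,"rz":0.8727},
  ],
)

```text
time_s: 23.72
tool_pos: [0.5526, -0.2136, 0.2145]
eef_rot: [-1.518, 0.475, -0.475]
force: [-0.6, 1.1, -0.5]
gripper_width: 0.024
```

Call:
step_arm(
  steps=[
    {"tx":0.0083,"ty":-0.0048,"tz":0,"rx":0,"ry":0,"rz":0.1745},
    {"tx":0.0173,"ty":-0.008,"tz":0,"rx":0,"ry":0,"rz":0.349},
    {"tx":0.0267,"ty":-0.0097,"tz":0,"rx":0,"ry":0,"rz":0.5236},
    {"tx":0.0363,"ty":-0.0097,"tz":0,"rx":0,"ry":0,"rz":0.698},
    {"tx":0.0385,"ty":-0.0097,"tz":0,"rx":0,"ry":0,"rz":0.698},
  ],
)

```text
time_s: 24.35
tool_pos: [0.5914, -0.2232, 0.2143]
eef_rot: [-1.57, -0.067, 0.067]
force: [-5.6, -2.3, 1.9]
gripper_width: 0.0243
```

Call:
step_arm(
  steps=[
    {"tx":0.001,"ty":0,"tz":0,"rx":0,"ry":0,"rz":0},
    {"tx":0.0015,"ty":0,"tz":0,"rx":0,"ry":0,"rz":0},
  ],
)

```text
time_s: 24.6
tool_pos: [0.5914, -0.2233, 0.2142]
eef_rot: [-1.57, -0.063, 0.067]
force: [-8.5, -1.7, 2.6]
gripper_width: 0.0241
```

Call:
step_arm(
  steps=[
    {"tx":-0.0035,"ty":0,"tz":0,"rx":0,"ry":0,"rz":0},
    {"tx":-0.0035,"ty":0,"tz":0,"rx":0,"ry":0,"rz":0},
    {"tx":-0.0035,"ty":0,"tz":0.03,"rx":0,"ry":0,"rz":0},
    {"tx":-0.0035,"ty":0,"tz":0.07,"rx":0,"ry":0,"rz":0},
    {"tx":-0.0035,"ty":0,"tz":0.11,"rx":0,"ry":0,"rz":0},
  ],
  claw=0.05,
)

```text
time_s: 25.22
tool_pos: [0.5892, -0.223, 0.3254]
eef_rot: [-1.57, -0.067, 0.066]
force: [-0.6, -0.3, 0.4]
gripper_width: 0.0501
```

```bash
python3 - <<'E'
from st import *
st(); p,_=cap('side','15')
cv2.imwrite('pics/c18.png',cv2.convertScaleAbs(cv2.resize(p[80:320,220:440],None,fx=2.5,fy=2.5)[:,:,::-1],alpha=1.6))
a,_=load('side','4')
for q in (a,p):
    m=blob(q,(22,120,60),(35,255,255),(355,215,385,265)); print([cv2.boundingRect(c) for c in cv2.findContours(m,cv2.RETR_EXTERNAL,cv2.CHAIN_APPROX_NONE)[0]])
print(cv2.absdiff(a,p)[225:260,300:385].max(axis=2).mean(axis=0).round(0))
E
```

```text
t 25.23 tcp [ 0.5892 -0.223   0.3254] jaw x ang 4.87 y [ 0.0004  0.0001 -1.    ] F [-0.6433 -0.2687  0.4319] w 0.0501
[(364, 222, 13, 37)]
[(364, 222, 14, 37)]
[30. 30. 30. 28. 26. 25. 26. 30. 33. 37. 40. 36. 29. 25. 22. 18. 13. 11.
 11. 11. 11. 11. 10. 10. 10. 11. 12. 12. 12. 11. 11. 11. 11. 11. 12. 12.
 11. 11. 11. 11. 11. 12. 12. 12. 12. 11. 12. 11. 11. 11. 11. 10. 11. 11.
 11. 11. 11. 11. 11. 11. 11. 11. 11. 11. 10. 10. 10. 12. 13. 14. 15. 15.
 14. 13. 14. 15. 14. 11. 10.  9.  9.  9.  9.  9. 10.]
```

View pics/c18.png

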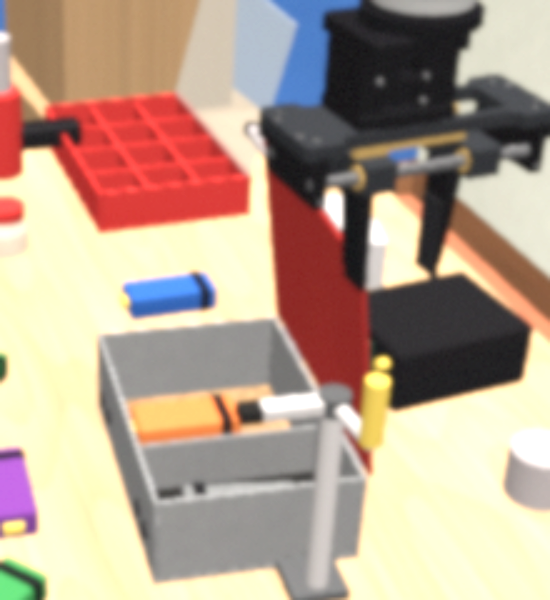

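The stay is parked: the pin's image box matches the original within 1 px. I return to the bar.

Call:
step_arm(
  steps=[
    {"tx":-0.01,"ty":0.05,"tz":0,"rx":0,"ry":0,"rz":-0.04},
    {"tx":-0.02,"ty":0.1,"tz":0,"rx":0,"ry":0,"rz":-0.08},
    {"tx":-0.025,"ty":0.15,"tz":0,"rx":0,"ry":0,"rz":-0.12},
    {"tx":-0.02,"ty":0.2,"tz":0,"rx":0,"ry":0,"rz":-0.15},
    {"tx":0,"ty":0.25,"tz":0,"rx":0,"ry":0,"rz":-0.172},
  ],
)

```text
time_s: 25.9
tool_pos: [0.589, 0.0285, 0.3248]
eef_rot: [-1.57, 0.068, -0.07]
force: [0.7, -0.4, 0.2]
gripper_width: 0.0503
```

Call:
step_arm(
  steps=[
    {"tx":0.02,"ty":0.05,"tz":0,"rx":0,"ry":0,"rz":0},
    {"tx":0.04,"ty":0.1,"tz":0,"rx":0,"ry":0,"rz":0},
    {"tx":0.0525,"ty":0.1345,"tz":0,"rx":0,"ry":0,"rz":0},
    {"tx":0.0525,"ty":0.1345,"tz":-0.01,"rx":0,"ry":0,"rz":0},
    {"tx":0.0525,"ty":0.1345,"tz":-0.01,"rx":0,"ry":0,"rz":0},
  ],
)

```text
time_s: 26.52
tool_pos: [0.6412, 0.1609, 0.313]
eef_rot: [-1.57, 0.069, -0.066]
force: [0.2, -1.0, -0.1]
gripper_width: 0.0503
```

```bash
python3 - <<'E'
from st import *
st(); p,_=cap('side','16')
cv2.imwrite('pics/c19.png',cv2.convertScaleAbs(cv2.resize(p[60:300,220:440],None,fx=2.5,fy=2.5)[:,:,::-1],alpha=1.6))
E
```

```text
t 26.52 tcp [0.6412 0.1609 0.313 ] jaw x ang -4.95 y [-0.0018 -0.0004 -1.    ] F [ 0.2239 -1.0179 -0.094 ] w 0.0503
```

View pics/c19.png

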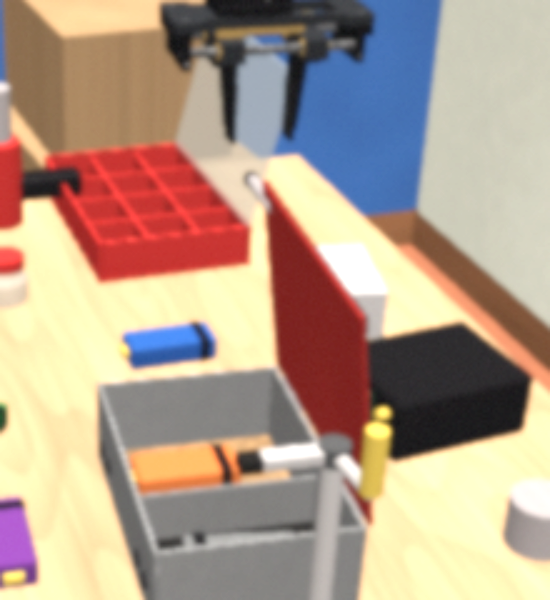

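Call:
step_arm(
  steps=[
    {"tx":0.0005,"ty":0,"tz":-0.03,"rx":0,"ry":0,"rz":0},
    {"tx":0.0005,"ty":0,"tz":-0.05,"rx":0,"ry":0,"rz":0},
    {"tx":0.0005,"ty":0,"tz":-0.066,"rx":0,"ry":0,"rz":0},
    {"tx":0.0005,"ty":0,"tz":-0.066,"rx":0,"ry":0,"rz":0},
  ],
)

```text
time_s: 27.08
tool_pos: [0.6419, 0.1606, 0.2475]
eef_rot: [-1.57, 0.069, -0.067]
force: [-0.2, -0.0, 1.4]
gripper_width: 0.0502
```

Call:
step_arm(
  steps=[
    {"tx":0,"ty":0,"tz":0,"rx":0,"ry":0,"rz":0},
    {"tx":0,"ty":0,"tz":0,"rx":0,"ry":0,"rz":0},
    {"tx":0,"ty":0,"tz":0,"rx":0,"ry":0,"rz":0},
    {"tx":0,"ty":0,"tz":0,"rx":0,"ry":0,"rz":0},
    {"tx":0,"ty":0,"tz":0,"rx":0,"ry":0,"rz":0},
  ],
  claw=0,
)

```text
time_s: 27.7
tool_pos: [0.6422, 0.1614, 0.2483]
eef_rot: [-1.57, 0.067, -0.068]
force: [0.3, 0.3, 1.3]
gripper_width: 0.0108
```

```bash
python3 - <<'E'
from st import *
s,M=st()
def pos(t):
    w=.0015*np.sin(np.pi*t/1.45)
    dX=.18*(1-np.cos(t))+.002*np.sin(t); dz=.18*np.sin(t)-.002*(1-np.cos(t))
    return np.array([dX*.996-w,-.087*dX,dz+w+.0018*t/1.444])
seg=[[1.444,1.37,1.29,1.2,1.11,1.02],[1.02,.93,.84,.75,.66,.57],[.57,.48,.4,.33,.27,.21],[.21,.16,.12,.08,.05,.03],[.03,.02,.01,0,-.005]]
for g in seg:
    print('seg',g); 
    for t in g[1:]: print((pos(t)-pos(g[0])).round(4))
E
```

```text
t 27.7 tcp [0.6422 0.1614 0.2483] jaw x ang -4.92 y [ 0.0003  0.     -1.    ] F [0.3463 0.2786 1.3237] w 0.0108
seg [1.444, 1.37, 1.29, 1.2, 1.11, 1.02]
[-0.0133  0.0011 -0.0019]
[-0.0276  0.0024 -0.005 ]
[-0.0432  0.0037 -0.0099]
[-0.0582  0.005  -0.0161]
[-0.0726  0.0062 -0.0237]
seg [1.02, 0.93, 0.84, 0.75, 0.66, 0.57]
[-0.0136  0.0012 -0.0089]
[-0.0263  0.0023 -0.019 ]
[-0.038   0.0033 -0.0303]
[-0.0486  0.0042 -0.0427]
[-0.0579  0.005  -0.056 ]
seg [0.57, 0.48, 0.4, 0.33, 0.27, 0.21]
[-0.0081  0.0007 -0.0142]
[-0.0142  0.0013 -0.0274]
[-0.0187  0.0017 -0.0393]
[-0.0218  0.002  -0.0498]
[-0.0243  0.0022 -0.0605]
seg [0.21, 0.16, 0.12, 0.08, 0.05, 0.03]
[-0.0016  0.0002 -0.009 ]
[-0.0026  0.0002 -0.0163]
[-0.0032  0.0003 -0.0237]
[-0.0035  0.0004 -0.0292]
[-0.0037  0.0004 -0.0329]
seg [0.03, 0.02, 0.01, 0, -0.005]
[-0.      0.     -0.0018]
[-0.      0.     -0.0037]
[-0.      0.     -0.0055]
[-0.      0.     -0.0065]
```

The bar is gripped again, reading 10.8 mm as it did before. I lower along the arc.

Call:
step_arm(
  steps=[
    {"tx":-0.0133,"ty":0.0011,"tz":-0.002,"rx":0,"ry":0,"rz":0},
    {"tx":-0.0276,"ty":0.0024,"tz":-0.005,"rx":0,"ry":0,"rz":0},
    {"tx":-0.0432,"ty":0.0037,"tz":-0.01,"rx":0,"ry":0,"rz":0},
    {"tx":-0.0582,"ty":0.005,"tz":-0.016,"rx":0,"ry":0,"rz":0},
    {"tx":-0.0726,"ty":0.0062,"tz":-0.0237,"rx":0,"ry":0,"rz":0},
  ],
)

```text
time_s: 28.32
tool_pos: [0.5689, 0.168, 0.2245]
eef_rot: [-1.569, 0.066, -0.069]
force: [4.5, 2.3, -2.3]
gripper_width: 0.0113
```

Call:
step_arm(
  steps=[
    {"tx":-0.0136,"ty":0.0012,"tz":-0.009,"rx":0,"ry":0,"rz":0},
    {"tx":-0.0263,"ty":0.0023,"tz":-0.019,"rx":0,"ry":0,"rz":0},
    {"tx":-0.038,"ty":0.0033,"tz":-0.0303,"rx":0,"ry":0,"rz":0},
    {"tx":-0.0486,"ty":0.0042,"tz":-0.0427,"rx":0,"ry":0,"rz":0},
    {"tx":-0.0579,"ty":0.005,"tz":-0.056,"rx":0,"ry":0,"rz":0},
  ],
)

```text
time_s: 28.95
tool_pos: [0.5113, 0.1731, 0.1685]
eef_rot: [-1.569, 0.066, -0.069]
force: [4.4, 3.7, -1.4]
gripper_width: 0.0113
```

Call:
step_arm(
  steps=[
    {"tx":-0.0081,"ty":0.0007,"tz":-0.0142,"rx":0,"ry":0,"rz":0},
    {"tx":-0.0142,"ty":0.0013,"tz":-0.0274,"rx":0,"ry":0,"rz":0},
    {"tx":-0.0187,"ty":0.0017,"tz":-0.0393,"rx":0,"ry":0,"rz":0},
    {"tx":-0.0218,"ty":0.002,"tz":-0.0498,"rx":0,"ry":0,"rz":0},
    {"tx":-0.0243,"ty":0.0022,"tz":-0.0605,"rx":0,"ry":0,"rz":0},
  ],
)

```text
time_s: 29.58
tool_pos: [0.487, 0.1751, 0.1076]
eef_rot: [-1.569, 0.067, -0.068]
force: [1.9, 5.8, 1.8]
gripper_width: 0.011
```

Call:
step_arm(
  steps=[
    {"tx":-0.0016,"ty":0.0002,"tz":-0.009,"rx":0,"ry":0,"rz":0},
    {"tx":-0.0026,"ty":0.0002,"tz":-0.0163,"rx":0,"ry":0,"rz":0},
    {"tx":-0.0032,"ty":0.0003,"tz":-0.0237,"rx":0,"ry":0,"rz":0},
    {"tx":-0.0035,"ty":0.0004,"tz":-0.0292,"rx":0,"ry":0,"rz":0},
    {"tx":-0.0037,"ty":0.0004,"tz":-0.0329,"rx":0,"ry":0,"rz":0},
  ],
)

```text
time_s: 30.2
tool_pos: [0.4834, 0.1754, 0.0747]
eef_rot: [-1.57, 0.068, -0.068]
force: [0.3, 4.9, -0.3]
gripper_width: 0.0112
```

```bash
python3 - <<'E'
from st import *
st(); p,_=cap('side','17')
cv2.imwrite('pics/c20.png',cv2.convertScaleAbs(cv2.resize(p[60:300,220:440],None,fx=2.5,fy=2.5)[:,:,::-1],alpha=1.6))
E
```

```text
t 30.2 tcp [0.4834 0.1754 0.0747] jaw x ang -4.93 y [ 0.      0.0002 -1.    ] F [ 0.3252  4.8959 -0.3207] w 0.0112
```

View pics/c20.png

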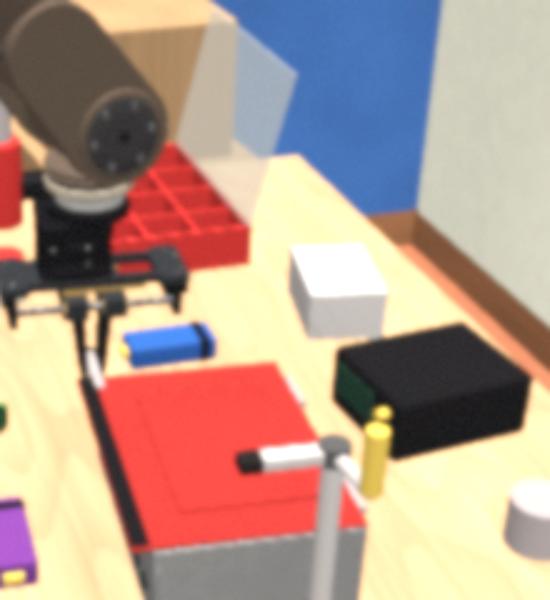

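Call:
step_arm(
  steps=[
    {"tx":0,"ty":0,"tz":-0.0015,"rx":0,"ry":0,"rz":0},
    {"tx":0,"ty":0,"tz":-0.003,"rx":0,"ry":0,"rz":0},
    {"tx":0,"ty":0,"tz":-0.0045,"rx":0,"ry":0,"rz":0},
    {"tx":0,"ty":0,"tz":-0.0055,"rx":0,"ry":0,"rz":0},
    {"tx":0,"ty":0,"tz":-0.0055,"rx":0,"ry":0,"rz":0},
  ],
)

```text
time_s: 30.88
tool_pos: [0.4835, 0.1755, 0.0719]
eef_rot: [-1.569, 0.066, -0.069]
force: [-8.8, 3.9, 36.7]
gripper_width: 0.0112
```

The lid is seated (upward reaction). I ease off, release and lift away.

Call:
step_arm(
  steps=[
    {"tx":0,"ty":0,"tz":0.0025,"rx":0,"ry":0,"rz":0},
    {"tx":0,"ty":0,"tz":0.0025,"rx":0,"ry":0,"rz":0},
  ],
)

```text
time_s: 31.12
tool_pos: [0.4834, 0.1754, 0.0725]
eef_rot: [-1.569, 0.067, -0.068]
force: [-2.0, 5.2, 10.9]
gripper_width: 0.0111
```

Call:
step_arm(
  steps=[
    {"tx":0,"ty":0,"tz":0,"rx":0,"ry":0,"rz":0},
    {"tx":0,"ty":0,"tz":0,"rx":0,"ry":0,"rz":0},
    {"tx":0,"ty":0,"tz":0,"rx":0,"ry":0,"rz":0},
    {"tx":0,"ty":0,"tz":0.03,"rx":0,"ry":0,"rz":0},
    {"tx":0,"ty":0,"tz":0.08,"rx":0,"ry":0,"rz":0},
  ],
  claw=0.06,
)

```text
time_s: 31.75
tool_pos: [0.4829, 0.1748, 0.1517]
eef_rot: [-1.571, 0.071, -0.065]
force: [0.4, 0.4, 0.4]
gripper_width: 0.0559
```

Call:
step_arm(
  steps=[
    {"tx":-0.01,"ty":0.03,"tz":0.05,"rx":0,"ry":0,"rz":0},
    {"tx":-0.02,"ty":0.08,"tz":0.1,"rx":0,"ry":0,"rz":0},
    {"tx":-0.05,"ty":0.13,"tz":0.13,"rx":0,"ry":0,"rz":0},
    {"tx":-0.08,"ty":0.18,"tz":0.13,"rx":0,"ry":0,"rz":0},
    {"tx":-0.1,"ty":0.23,"tz":0.13,"rx":0,"ry":0,"rz":0},
  ],
)

```text
time_s: 32.38
tool_pos: [0.3825, 0.4065, 0.2828]
eef_rot: [-1.569, 0.067, -0.068]
force: [2.1, 0.8, -0.8]
gripper_width: 0.0602
```

Call:
step_arm(
  steps=[
    {"tx":-0.03,"ty":0.05,"tz":0,"rx":0,"ry":0,"rz":0},
    {"tx":-0.06,"ty":0.1,"tz":0,"rx":0,"ry":0,"rz":0},
    {"tx":-0.06,"ty":0.1,"tz":0,"rx":0,"ry":0,"rz":0},
  ],
)

```text
time_s: 32.75
tool_pos: [0.3214, 0.5074, 0.2813]
eef_rot: [-1.571, 0.065, -0.064]
force: [0.6, -0.3, -0.4]
gripper_width: 0.06
```

```bash
python3 - <<'E'
from st import *
st(); p,_=cap('side','18'); t,d=cap('top','18')
cv2.imwrite('pics/c21.png',cv2.convertScaleAbs(p[:,:,::-1],alpha=1.5))
cv2.imwrite('pics/c22.png',cv2.convertScaleAbs(t[:,:,::-1],alpha=1.5))
a,d0=load('top','0'); a2,_=load('side','0')
# lid front edge & plane
for q,dd in ((a,d0),(t,d)):
    xs,ys=np.meshgrid(np.arange(245,330,3),np.arange(170,225,3)); Q=dep('top',np.c_[xs.ravel(),ys.ravel()],dd)
    A=np.c_[Q[:,:2]-[.55,.005],np.ones(len(Q))]; print(np.linalg.lstsq(A,Q[:,2],rcond=None)[0])
for q,q2 in ((a,a2),(p,p)): pass
print('side diff box',cv2.absdiff(a2,p)[205:300,250:375].mean(), 'top diff blue',cv2.absdiff(a,t)[160:205,165:195].mean(),'top lid',cv2.absdiff(a,t)[155:240,235:345].mean())
for q in (a2,p):
    m=blob(q,(22,120,60),(35,255,255),(355,215,385,265)); print([cv2.boundingRect(c) for c in cv2.findContours(m,cv2.RETR_EXTERNAL,cv2.CHAIN_APPROX_NONE)[0]])
E
```

```text
t 32.75 tcp [0.3214 0.5074 0.2813] jaw x ang -4.69 y [-0.0008 -0.0006 -1.    ] F [ 0.5864 -0.2867 -0.3562] w 0.06
[-0.4373  0.0293  0.0984]
[-0.2277  0.0174  0.0953]
side diff box 1.3720701754385964 top diff blue 2.174567901234568 top lid 3.065525846702317
[(364, 222, 13, 37)]
[(365, 222, 12, 37)]
```

View pics/c21.png

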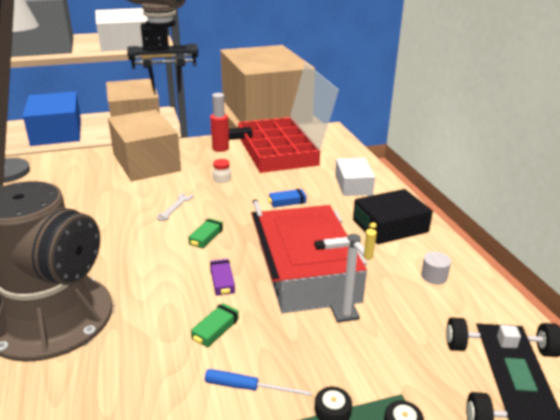

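View pics/c22.png

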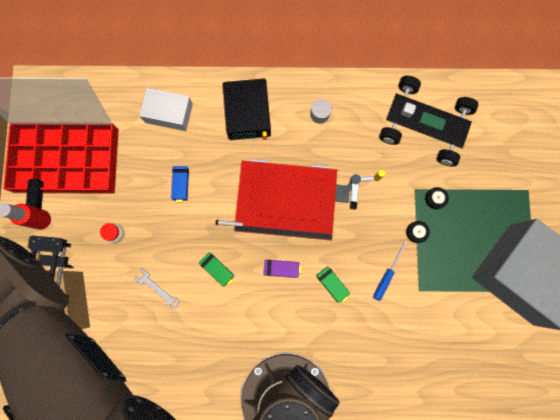

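```bash
python3 - <<'E'
from st import *
for tag in ('0','18'):
    t,d=load('top',tag); p,_=load('side',tag)
    xs,ys=np.meshgrid(np.arange(255,320,2),np.arange(173,220,2)); uv=np.c_[xs.ravel(),ys.ravel()]
    uv=uv[d[uv[:,1],uv[:,0]]>0]; Q=dep('top',uv,d); Q=Q[abs(Q[:,2]-.092)<.02]
    A=np.c_[Q[:,:2]-[.55,.005],np.ones(len(Q))]; print(tag,np.linalg.lstsq(A,Q[:,2],rcond=None)[0],len(Q))
    b=blob(p,(22,120,60),(35,255,255),(355,215,385,265)); ys,xs=np.nonzero(b); print('pin',xs.mean(),ys.mean())
    m=blob(p,(0,150,40),(8,255,255),(250,195,370,290))|blob(p,(172,150,40),(180,255,255),(250,195,370,290)); ys,xs=np.nonzero(m); print('lid side',xs.mean(),ys.mean(),len(xs))
E
```

```text
0 [-0.0004  0.0007  0.0926] 787
pin 370.1128526645768 239.19435736677116
lid side 303.796031096563 241.8801145662848 4888
18 [ 0.0018 -0.0009  0.0926] 786
pin 370.32389937106916 239.16352201257862
lid side 303.7911975435005 241.82395087001024 4885
```

The lid plane and pin position match the starting pictures within noise: lid shut, stay parked, blue pack untouched. I hand in.

```bash
python3 - <<'E'
from cell import ctrl
print(ctrl.close_job())
E
```

```text
the job is handed in; nothing more can be done
None
```

The orange pack is in the cork bay, the stay is parked again and the lid is shut. The job took about 33 of the 72 s.

**What I did**
1. I raised the lid by its bar to about 1.44 rad and swung the stay in to its stop.
2. I set the pack flat and upright on the cork, released it and backed off.
3. I swung the stay fully out and lowered the lid by its bar until it was shut.

**Last checks**
- **Lid:** its height and tilt match the starting picture to within about 0.1°.
- **Stay pin:** back at its parked position to within 0.2 pixel in the side view.
- **Blue pack:** unmoved in the pictures.
- **Grey pack:** never touched. I saw it in its bay with the lid open, but did not measure it.
- **Orange pack:** seen flat in the middle of the bay before the lid was closed. It cannot be seen now.
- **Gripper:** open and well clear of everything.

**What did not go cleanly**
- **Forces:** raising the lid at first met about 14 N along the radius, so I shifted the path 3 mm. Pushing the stay into its stop briefly met 37 N at the fingers. The pack touched down with a brief 18 N, and the lid seated with a brief 37 N before I eased off.
- **Extra turn:** my first approach to swing the stay back out would have run the last joint out of range. I lifted off, turned the tool half a turn and came in again.

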